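Change the vial behind the reagent bottles

TASK

Change over the sample vials: the pink vial stands at the back of the grey storage tray behind two bottles. First stand both bottles on the blue mat, then fetch the pink vial and stand it in the middle of the green pad, then stand the yellow vial on the back ring mark that the pink vial has left free, and only then put each bottle back centred on the very ring mark it came from. Set everything down upright, tip nothing over and leave the glass weighing bottle in the tray where it is.

Things in the scene. Friction and masses are not known exactly. Their poses are not given: they have to be found in the camera images.
- amber_bottle: amber screw-cap bottle with black cap and paper label, standing on one of the two front ring marks of the tray; straight round body 60 mm in diameter up to 81 mm above its underside, then a shoulder and cap, 136 mm tall in all, about 0.26 kg; origin at the centre of its underside, z up along its axis
- white_bottle: white plastic bottle with blue cap, standing on the other front ring mark; straight round body 56 mm in diameter up to 74 mm above its underside, then a shoulder and cap, 128 mm tall in all, about 0.22 kg; origin at the centre of its underside, z up along its axis
- pink_vial: glass vial with pink contents and white cap, 25 mm in diameter and straight up to 40 mm above its underside, 59 mm tall with its cap, standing on a back ring mark of the tray at the start; origin at the centre of its underside, z up along its axis
- yellow_vial: glass vial with yellow contents and white cap, 25 mm in diameter and straight up to 40 mm above its underside, 59 mm tall with its cap, standing free on the worktop to the left of the tray at the start; origin at the centre of its underside, z up along its axis
- weighing_bottle: low clear glass weighing bottle with a knobbed lid, 40 mm in diameter, 51 mm tall, standing on the other back ring mark; it must stay there; origin at the centre of its underside
- storage_tray: grey storage tray, fixed, 160 mm (its x, toward its back) by 210 mm (its y, toward its left), flat floor 6 mm above the worktop, rim 6 mm thick and 14 mm high; origin at the centre of its underside. Four white ring marks printed flat on the floor: front ones at x = -31, y = +45 and -45 mm (68 mm across, one bottle on each), back ones at x = +31, y = +45 and -45 mm (48 mm across)
- parking_mat: blue parking mat with two thin white lines, fixed, 190 mm (its x) by 110 mm (its y), 3 mm thick, on the worktop to the right of the tray; free at the start and large enough for both bottles, e.g. 45 mm either side of its centre along x; origin at the centre of its underside
- green_pad: green round pad with a thin white ring about its middle, fixed, 70 mm in diameter, 4 mm thick, on the worktop to the left of the tray; free at the start; origin at the centre of its underside
- back_left (a point): centre of the tray's left back ring mark, on the tray floor
- back_right (a point): centre of the tray's right back ring mark, on the tray floor
Mind the look-alikes: they are no part of the job. There is more than one size of the weighing_bottle; the job needs the smallest.

How it is judged:
By the outcome, as a careful person would: the job done as asked, in the order asked, and still so for the second after the job is handed in, with the robot touching nothing.
It also fails if it takes over 134 s, if anything falls off the work surface, if the arm or the gripper's body presses on something with over 40 N, if the wrist force passes 120 N, or if a joint passes its speed limit or range.

ROBOT

A 6-joint arm with a two-finger parallel gripper is mounted at the origin on a cart in front of the work surface, level with it; the furniture and walls round the work are solid. World frame = base frame: x ahead of the robot, y to its left, z up, the work surface at z = 0. Lengths are in mm, angles in rad, forces in N, time in s.
With the tool pointing down it reaches from about 300 to 850 mm from the base axis. Payload 4.2 kg.
Tool frame: the origin (TCP) lies on the centre line of the jaws, within the pads' length; the fingertips stand 22 mm ahead of it and the grasp point (between the pads) lies 3 mm ahead of it; z points along the fingers, y is the line along which they close (so a half turn about z gives the same grasp; the last joint's range is limited). The gripper opens to 91 mm and grips with 3 to 60 N. Pads are 32 mm wide; open, the fingers measure 118 mm over their backs; the gripper's body (76 mm by 178 mm) begins 60 mm behind the grasp point.
Start: joints at [1.288, 0.32, 1.565, -0, 1.257, -0.02], TCP at [149.378, 555.272, 235.976] pointing down, gripper open.
Joint ranges: [-3.11, 3.11], [-0.84, 2.01], [0.21, 2.61], [-1.34, 4.49], [0.05, 2.63], [-2.56, 2.56]. Speed limits (rad/s): [2.57, 2.57, 3.14, 3.14, 3.14, 3.14].

INTERFACE

Orientations are given as a unit quaternion [w, x, y, z].
In Python, from workcell import manip gives the robot as it stands. The module is installed in compiled form; this text tells all that it offers.
- The arm moves only by the tool move_arm, never from a script. Its argument "series" is a list of rows, each an object of numbers: "fingers": the finger opening in m, from 0 to 0.0912; "tx", "ty", "tz": the shift along the world's x, y, z in m; "yaw": the turn about the world's z in rad. A call has exactly 5 rows; each row is the pose to reach, as a shift and turn from the pose commanded when the call began; what a row does not reach only later rows make up. A row lasts 1/12 s, in which the tool goes at most 41.7 mm and 7.16 degrees, less where a joint would pass 70% of its speed; a pose out of reach is approached as far as the arm can. A call with a gripper value outside its range is refused whole. The fingers move at their own pace and stop on an object; the grip force is fixed at half the most. Time passes only in rows, so rows that repeat a pose let the fingers close, or fill a call up. It gives the time, the measured TCP pose, the force, the opening and the grip force at its end, in the units of the state.
- manip.read_state(): the state, without advancing time (a new reading comes with each control period).
- manip.read_camera(name): name is "scene" or "top" or "wrist"; returns the picture (400x640x3 uint8, red, green, blue); there is no depth.
- manip.get_calibration(name): a dict with "camera_matrix" (3x3 intrinsics, pixels), "extrinsics" (4x4, takes a point from world to camera coordinates); the wrist camera has in their place "hand_eye" (4x4, takes a point from camera to tool coordinates, whose origin is the TCP and whose axes are the flange's). Camera axes: x right, y down, z forward; pixel columns grow to the right and rows downward; lengths in mm; the calibration is good to about 2 mm. A picture is of the moment at which its call begins: read the wrist's pose just before it. get_calibration takes no time and is no camera call.
- manip.finish_job(): hands the job in; it is judged then, once.
The state is a dict: "time_s": time; "qpos": joint angles; "joint_vel": joint speeds; "tau": joint torques, N m; "position": TCP position; "tcp_rot": TCP orientation; "force": force on the tool from outside, world axes, zero at the start; "moment": the same for the moment, N m; "finger_gap": finger opening in mm; "gripper_force": force on a finger pad.
Only numpy, scipy, OpenCV 4.12 (cv2) and the standard library are available. Lean on these libraries where they do the work, as an engineer would, in place of code of your own. Each camera call takes 0.05 s, during which the arm holds its last target. There are 200 camera calls.

## Working session

There is one attempt and no reset: what is moved stays moved. The work goes in short steps, Python scripts to look and compute and a tool call to move; the robot and the scene stay as the last step left them, time stands still between calls to the robot, and variables do not carry over. Pictures are saved under pics/ and viewed, at most 14 in all, crops included, and the job is handed in when it is done.

Besides the shell and the picture viewer there is one more tool, called after "Emit:" as name(argument=value, ...), one argument or row to a line, values as JSON. move_arm: Moves the arm, as the interface text tells. Its arguments: {"type":"object","properties":{"series":{"type":"array"}},"required":["series"]}

```bash
mkdir -p pics; cat > h.py <<'E'
import numpy as np, cv2
from workcell import manip
def snap(n,f):
    im=manip.read_camera(n); cv2.imwrite('pics/'+f,cv2.cvtColor(im,cv2.COLOR_RGB2BGR)); return im
def ray(n,u,v,z):
    c=manip.get_calibration(n);K=np.array(c['camera_matrix']);E=np.array(c['extrinsics'])
    R,t=E[:3,:3],E[:3,3]; o=-R.T@t; d=R.T@np.linalg.solve(K,[u,v,1]); return o+d*(z-o[2])/d[2]
def proj(n,p):
    c=manip.get_calibration(n);K=np.array(c['camera_matrix']);E=np.array(c['extrinsics'])
    q=K@(E[:3,:3]@np.array(p,float)+E[:3,3]); return q[:2]/q[2]
E
python3 - <<'E'
from h import *
np.set_printoptions(precision=3,suppress=True)
for n in('scene','top'):
    snap(n,n+'0.png');c=manip.get_calibration(n);E=np.array(c['extrinsics']);print(n,c['camera_matrix'],-E[:3,:3].T@E[:3,3],E[:3,:3])
print(manip.get_calibration('wrist')['hand_eye'],manip.read_state())
E
```

```text
scene [[469.745   0.    319.652]
 [  0.    469.745 203.049]
 [  0.      0.      1.   ]] [-286.222 -439.968  491.527] [[ 0.49  -0.872  0.002]
 [-0.383 -0.218 -0.898]
 [ 0.783  0.439 -0.441]]
top [[425.897   0.    316.724]
 [  0.    425.897 201.138]
 [  0.      0.      1.   ]] [ 381.672    0.648 1191.183] [[-0.003 -1.     0.028]
 [-0.996 -0.    -0.091]
 [ 0.091 -0.029 -0.995]]
[[   0.      -0.97    -0.243   67.685]
 [   1.       0.       0.002   -0.317]
 [  -0.002   -0.243    0.97  -149.387]
 [   0.       0.       0.       1.   ]] {'time_s': 0.1, 'qpos': array([ 1.288,  0.32 ,  1.566,  0.   ,  1.257, -0.02 ]), 'joint_vel': array([ 0.   , -0.002, -0.005,  0.   ,  0.001,  0.001]), 'tau': array([  0.002, -41.333, -23.251,   0.073,   0.042,  -0.   ]), 'position': array([149.257, 554.876, 235.209]), 'tcp_rot': array([-0.   ,  0.131,  0.991, -0.001]), 'force': array([-0.384, -0.044,  0.184]), 'moment': array([ 0.031,  0.038, -0.011]), 'gripper_force': 0.0, 'finger_gap': 91.19240683495033}
```

View pics/scene0.png

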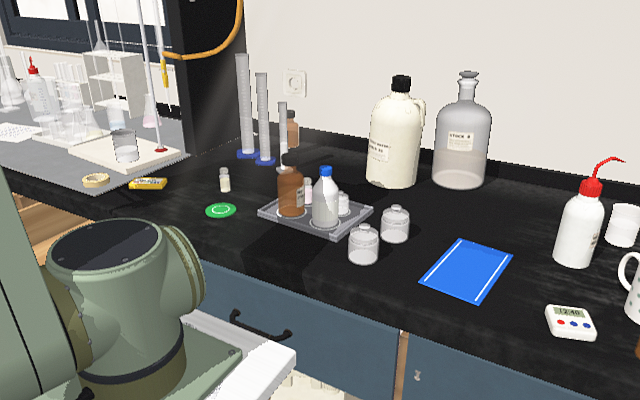

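View pics/top0.png

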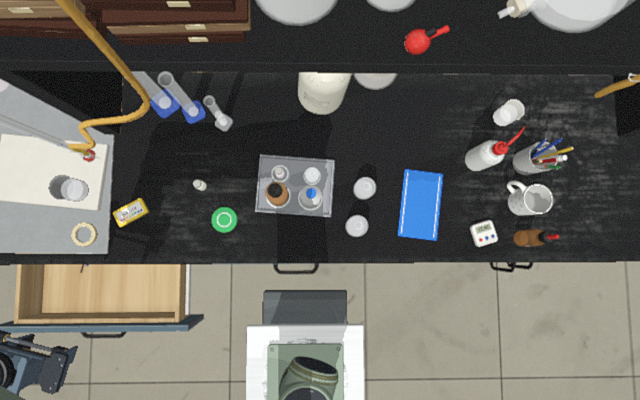

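The scene view shows amber (291,190) and white (326,200) bottles at the front of the tray. Behind them are the pink vial (308,190), left, and the small weighing bottle (343,203), right. In the top view, the pink vial is about (279,173), the weighing bottle (312,176), the yellow vial (200,185), the pad (224,220) and the mat (420,205). The look-alikes are two larger weighing bottles outside the tray, at top (363,187) and (356,226), and an amber bottle at the back wall, at scene (290,128).

```bash
python3 - <<'E'
from h import *
np.set_printoptions(precision=1,suppress=True)
im=cv2.imread('pics/top0.png');s=cv2.imread('pics/scene0.png')
hsv=cv2.cvtColor(im,cv2.COLOR_BGR2HSV)
def big(m):
    c,_=cv2.findContours(m,cv2.RETR_EXTERNAL,cv2.CHAIN_APPROX_NONE);return max(c,key=cv2.contourArea)
g=big(cv2.inRange(hsv,(45,100,80),(80,255,255)));(u,v),r=cv2.minEnclosingCircle(g);print('pad',u,v,r,ray('top',u,v,4))
roi=np.zeros(im.shape[:2],np.uint8);roi[150:260,380:460]=255
b=cv2.minAreaRect(big(cv2.inRange(hsv,(95,120,80),(125,255,255))&roi));print('mat',b)
P=[ray('top',*p,3) for p in cv2.boxPoints(b)];print(np.array(P),np.mean(P,0))
for n,p in dict(pinkcap=(279.5,173,65),weigh=(312,176,57),amber=(276,188,142),white=(312,194,134),yel=(200,185,59)).items(): print(n,ray('top',*p))
for p in [(259,155),(334,160),(331,216),(255,212)]: print(p,ray('top',*p,14))
a=cv2.resize(im[145:225,185:340],None,fx=5,fy=5,interpolation=cv2.INTER_CUBIC);cv2.imwrite('pics/c1.png',a)
a=cv2.resize(s[150:250,200:380],None,fx=4.4,fy=4.4,interpolation=cv2.INTER_CUBIC);cv2.imwrite('pics/c2.png',a)
print(manip.get_calibration('wrist')['camera_matrix'])
E
```

```text
pad 223.85340881347656 219.35601806640625 13.275136947631836 [439.6 224.3   4. ]
mat ((420.104736328125, 204.68980407714844), (40.69565963745117, 69.03347778320312), 6.115502834320068)
[[ 390.2 -255.5    3. ]
 [ 584.4 -280.3    3. ]
 [ 572.2 -395.8    3. ]
 [ 377.9 -369.2    3. ]] [ 481.2 -325.2    3. ]
pinkcap [560.1  67.4  65. ]
weigh [553.4 -19.3  57. ]
amber [510.4  71.3 142. ]
white [496.4 -17.9 134. ]
yel [528.4 278.6  59. ]
(259, 155) [618.9 127.9  14. ]
(334, 160) [605.3 -81.9  14. ]
(331, 216) [448.1 -72.6  14. ]
(255, 212) [459.4 137.3  14. ]
[[297.6   0.  321. ]
 [  0.  297.6 198.3]
 [  0.    0.    1. ]]
```

View pics/c1.png

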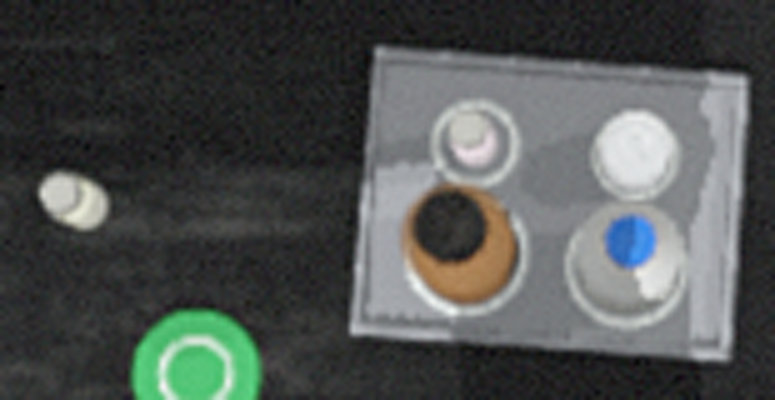

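View pics/c2.png

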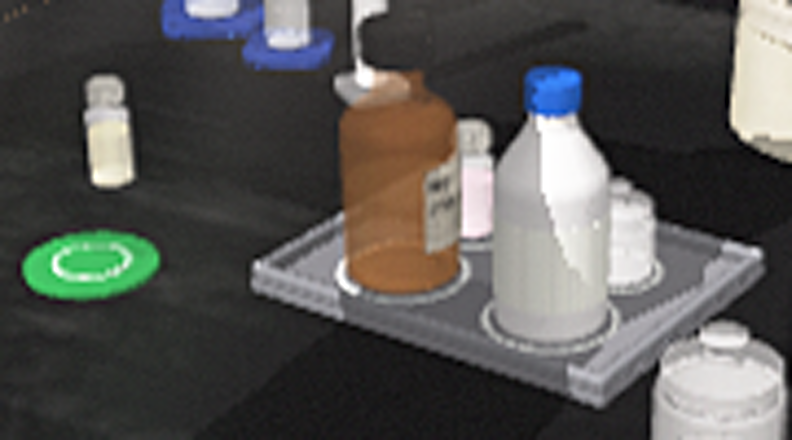

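Amber is front-left, white front-right, and the small weighing bottle back-right in the tray. The pink vial is behind the amber bottle, back-left. The crops confirm the choice: both weighing bottles outside the tray are bigger, and so not wanted. I'll move over the tray for a wrist view.

Emit:
move_arm(
  series=[
    {"tx": 0.025,"ty": -0.032,"tz": 0.007,"yaw": 0.1,"fingers": 0.09},
    {"tx": 0.05,"ty": -0.064,"tz": 0.014,"yaw": 0.2,"fingers": 0.09},
    {"tx": 0.075,"ty": -0.096,"tz": 0.021,"yaw": 0.2,"fingers": 0.09},
    {"tx": 0.1,"ty": -0.128,"tz": 0.028,"yaw": 0.2,"fingers": 0.09},
    {"tx": 0.125,"ty": -0.16,"tz": 0.035,"yaw": 0.2,"fingers": 0.09},
  ],
)

```text
time_s: 0.52
position: [274.9, 393.5, 270.9]
tcp_rot: [-0.0, 0.031, 1.0, -0.0]
force: [-0.1, 0.7, 0.7]
finger_gap: 89.9
gripper_force: 0.0
```

Emit:
move_arm(
  series=[
    {"tx": 0.025,"ty": -0.032,"tz": 0.007,"fingers": 0.09},
    {"tx": 0.05,"ty": -0.064,"tz": 0.014,"fingers": 0.09},
    {"tx": 0.075,"ty": -0.096,"tz": 0.021,"fingers": 0.09},
    {"tx": 0.1,"ty": -0.128,"tz": 0.028,"fingers": 0.09},
    {"tx": 0.125,"ty": -0.16,"tz": 0.035,"fingers": 0.09},
  ],
)

```text
invalid input
```

Emit:
move_arm(
  series=[
    {"tx": 0.03,"ty": -0.05,"tz": 0.008,"fingers": 0.08},
    {"tx": 0.05,"ty": -0.09,"tz": 0.016,"fingers": 0.08},
    {"tx": 0.07,"ty": -0.12,"tz": 0.02,"fingers": 0.08},
    {"tx": 0.08,"ty": -0.14,"tz": 0.02,"fingers": 0.08},
    {"tx": 0.08,"ty": -0.14,"tz": 0.02,"fingers": 0.08},
  ],
)

```text
invalid input
```

Emit:
move_arm(
  series=[
    {"tx": 0.025,"ty": -0.032,"tz": 0.007,"yaw": 0,"fingers": 0.09},
    {"tx": 0.05,"ty": -0.064,"tz": 0.014,"yaw": 0,"fingers": 0.09},
    {"tx": 0.075,"ty": -0.096,"tz": 0.021,"yaw": 0,"fingers": 0.09},
    {"tx": 0.1,"ty": -0.128,"tz": 0.028,"yaw": 0,"fingers": 0.09},
    {"tx": 0.125,"ty": -0.16,"tz": 0.035,"yaw": 0,"fingers": 0.09},
  ],
)

```text
time_s: 0.93
position: [399.9, 233.4, 306.1]
tcp_rot: [-0.0, 0.031, 1.0, 0.0]
force: [0.7, -0.9, -0.6]
finger_gap: 90.1
gripper_force: 0.0
```

Emit:
move_arm(
  series=[
    {"tx": 0.03,"ty": -0.03,"tz": 0.008,"yaw": 0,"fingers": 0.08},
    {"tx": 0.06,"ty": -0.06,"tz": 0.016,"yaw": 0,"fingers": 0.08},
    {"tx": 0.08,"ty": -0.09,"tz": 0.02,"yaw": 0,"fingers": 0.08},
    {"tx": 0.1,"ty": -0.12,"tz": 0.02,"yaw": 0,"fingers": 0.08},
    {"tx": 0.1,"ty": -0.14,"tz": 0.02,"yaw": 0,"fingers": 0.08},
  ],
)

```text
time_s: 1.35
position: [502.4, 92.3, 325.3]
tcp_rot: [0.001, 0.033, 0.999, -0.001]
force: [0.0, 0.2, 0.1]
finger_gap: 80.1
gripper_force: 0.0
```

```bash
cat >> h.py <<'E'
from scipy.spatial.transform import Rotation as Ro
def wpose():
    s=manip.read_state();w,x,y,z=s['tcp_rot'];T=np.eye(4);T[:3,:3]=Ro.from_quat([x,y,z,w]).as_matrix();T[:3,3]=s['position'];return T
def wsnap(f):
    T=wpose();np.save('pics/'+f+'.npy',T);return snap('wrist',f)
def wcam(f):
    c=manip.get_calibration('wrist');return np.load('pics/'+f+'.npy')@np.array(c['hand_eye']),np.array(c['camera_matrix'])
def wray(f,u,v,z):
    T,K=wcam(f);o=T[:3,3];d=T[:3,:3]@np.linalg.solve(K,[u,v,1]);return o+d*(z-o[2])/d[2]
def wproj(f,p):
    T,K=wcam(f);q=K@(T[:3,:3].T@(np.array(p,float)-T[:3,3]));return q[:2]/q[2]
E
python3 - <<'E'
from h import *
wsnap('w1.png')
E
```

```text
(no output)
```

View pics/w1.png

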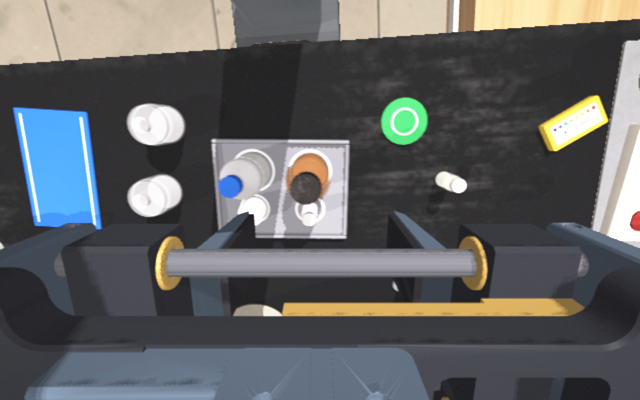

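The wrist view shows the whole work area. The tray spans (213,140)–(349,238), amber is at (306,180), white at (240,175), the pad at (404,121), the mat at (58,168), yellow at (451,182) and pink at (309,213). I'll overlay the tray model from the top corners to check the calibration.

```bash
cat >> h.py <<'E'
def trayT(cx,cy,a):
    c,s=np.cos(a),np.sin(a);return lambda x,y,z:np.array([cx+c*x-s*y,cy+s*x+c*y,z])
E
python3 - <<'E'
from h import *
np.set_printoptions(precision=1,suppress=True)
f='w1.png'
for p in [(213,140),(349,140),(348,238),(219,238)]: print(p,wray(f,*p,14))
im=cv2.imread('pics/w1.png');hsv=cv2.cvtColor(im,cv2.COLOR_BGR2HSV)
def big(m):
    c,_=cv2.findContours(m,cv2.RETR_EXTERNAL,cv2.CHAIN_APPROX_NONE);return max(c,key=cv2.contourArea)
g=cv2.fitEllipse(big(cv2.inRange(hsv,(45,100,80),(80,255,255))));print('pad',g,wray(f,*g[0],4))
m=cv2.inRange(hsv,(95,120,80),(125,255,255));m[:,150:]=0
b=cv2.approxPolyDP(cv2.convexHull(big(m)),6,True)[:,0];P=[wray(f,*p,3) for p in b];print('mat',np.array(P),np.mean(P,0))
# bottles' base from w1
T=trayT(532.9,27.7,-.06);t=np.linspace(0,2*np.pi,60)
S=5;a=cv2.resize(im[125:245,200:360],None,fx=S,fy=S,interpolation=cv2.INTER_CUBIC)
def dr(L,col):
    q=np.array([(wproj(f,T(*p))-(200,125)+.5)*S for p in L],int);cv2.polylines(a,[q],True,col,1)
dr([(-80,-105,14),(80,-105,14),(80,105,14),(-80,105,14)],(0,0,255))
for x,y,r in [(-31,45,34),(-31,-45,34),(31,45,24),(31,-45,24)]: dr([(x+r*np.cos(k),y+r*np.sin(k),6) for k in t],(0,0,255))
cv2.imwrite('pics/c3.png',a)
E
```

```text
(213, 140) [448.6 -68.7  14. ]
(349, 140) [462.  137.7  14. ]
(348, 238) [620.9 129.4  14. ]
(219, 238) [607.  -83.2  14. ]
pad ((403.897216796875, 120.58521270751953), (45.7633056640625, 48.53350830078125), 37.888389587402344) [438.9 223.7   4. ]
mat [[ 380.4 -367.6    3. ]
 [ 394.8 -257.6    3. ]
 [ 582.1 -284.3    3. ]
 [ 568.  -392.6    3. ]] [ 481.3 -325.5    3. ]
```

View pics/c3.png

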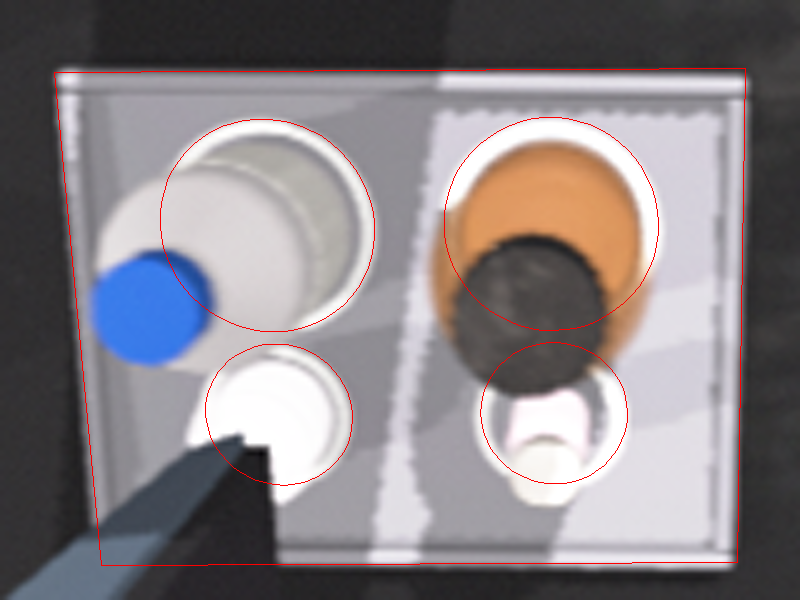

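```bash
python3 - <<'E'
from h import *
np.set_printoptions(precision=1,suppress=True)
f='w1.png'
print('amber',wray(f,306.2,187.5,142),ray('top',275,190.6,142)); print('white',wray(f,230,186.4,134),ray('top',311.2,193.2,134))
print('pink',wray(f,308.9,219,65),ray('top',279,170.8,65))
im=cv2.imread('pics/w1.png');g=cv2.resize(im[165:200,425:475],None,fx=8,fy=8);
m=cv2.cvtColor(im,cv2.COLOR_BGR2HSV)[:,:,2];m=(m>120).astype(np.uint8)*255;r=m[165:200,425:475];ys,xs=np.nonzero(r);print(xs.min()+425,xs.max()+425,ys.min()+165,ys.max()+165)
print(cv2.fitEllipse(np.c_[xs,ys])) if 0 else None
cv2.imwrite('pics/c4.png',g)
# underside point and cap point candidates
for xy in [(528,278),(533,282),(523,278)]: print(xy,wproj(f,(*xy,0)),wproj(f,(*xy,59)),proj('top',(*xy,0)),proj('top',(*xy,59)))
E
```

```text
amber [504.5  75.3 142. ] [503.9  73.7 142. ]
white [499.1 -14.  134. ] [498.4 -15.9 134. ]
pink [567.3  70.6  65. ] [566.   68.8  65. ]
435 467 171 192
(528, 278) [436.8 175.3] [452.5 182.3] [205.4 187.9] [200.2 185.2]
(533, 282) [439.2 178.2] [455.1 185.6] [204.  186.1] [198.7 183.3]
(523, 278) [436.9 172.2] [452.6 178.9] [205.3 189.6] [200.2 187. ]
```

View pics/c4.png

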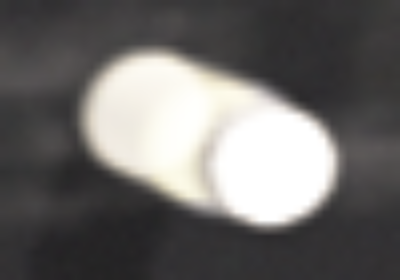

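Yellow vial is at about (533,287), with base and cap agreeing across both views. The tray centre is (534,28) at yaw −0.065, with both bottles centred on their rings. I'll descend on the amber bottle.

Emit:
move_arm(
  series=[
    {"tx": 0.0055,"ty": -0.0203,"tz": 0,"yaw": 0,"fingers": 0.076},
    {"tx": 0.0055,"ty": -0.0203,"tz": -0.03,"yaw": 0,"fingers": 0.076},
    {"tx": 0.0055,"ty": -0.0203,"tz": -0.07,"yaw": 0,"fingers": 0.076},
    {"tx": 0.0055,"ty": -0.0203,"tz": -0.1,"yaw": 0,"fingers": 0.076},
    {"tx": 0.0055,"ty": -0.0203,"tz": -0.1,"yaw": 0,"fingers": 0.076},
  ],
)

```text
time_s: 1.82
position: [500.5, 74.6, 219.9]
tcp_rot: [-0.007, 0.032, 0.999, -0.001]
force: [-1.0, -0.6, -0.6]
finger_gap: 75.8
gripper_force: 0.0
```

```bash
python3 - <<'E'
from h import *
wsnap('w2.png');s=manip.read_state();print(s['position'],s['tcp_rot'],s['qpos'])
im=cv2.imread('pics/w2.png')
for n,p in dict(cap=(505,75,142),base=(505,75,87)).items(): q=wproj('w2.png',p);print(n,q);cv2.drawMarker(im,tuple(int(x) for x in q),(0,0,255),0,8,1)
cv2.imwrite('pics/c5.png',im)
E
```

```text
[502.61933275  74.9757718  223.33012966] [-3.82342270e-03  3.13436381e-02  9.99501249e-01 -4.60459424e-04] [ 1.25271731e-01  2.27391192e-01  1.72819156e+00  3.04510010e-04
  1.19370683e+00 -1.38293980e+00]
cap [322.0275057  218.10083411]
base [321.87031159 201.56045527]
```

View pics/c5.png

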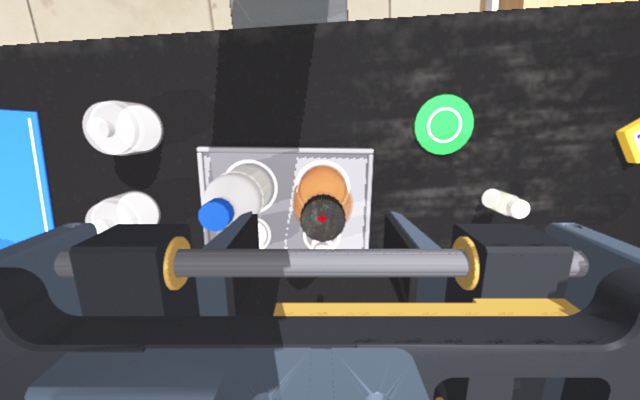

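The amber cap is at (323,219), in line between the fingers. I'll descend and grip.

Emit:
move_arm(
  series=[
    {"tx": 0,"ty": 0,"tz": -0.035,"yaw": 0,"fingers": 0.076},
    {"tx": 0,"ty": 0,"tz": -0.07,"yaw": 0,"fingers": 0.076},
    {"tx": 0,"ty": 0,"tz": -0.1,"yaw": 0,"fingers": 0.076},
    {"tx": 0,"ty": 0,"tz": -0.12,"yaw": 0,"fingers": 0.076},
    {"tx": 0,"ty": 0,"tz": -0.125,"yaw": 0,"fingers": 0.076},
  ],
)

```text
time_s: 2.28
position: [504.4, 75.3, 99.9]
tcp_rot: [-0.001, 0.031, 1.0, -0.0]
force: [-0.7, -0.2, -0.7]
finger_gap: 75.9
gripper_force: 0.0
```

Emit:
move_arm(
  series=[
    {"tx": 0,"ty": 0,"tz": -0.006,"yaw": 0,"fingers": 0.076},
    {"tx": 0,"ty": 0,"tz": -0.012,"yaw": 0,"fingers": 0.076},
    {"tx": 0,"ty": 0,"tz": -0.012,"yaw": 0,"fingers": 0.076},
    {"tx": 0,"ty": 0,"tz": -0.012,"yaw": 0,"fingers": 0.076},
    {"tx": 0,"ty": 0,"tz": -0.012,"yaw": 0,"fingers": 0.066},
  ],
)

```text
time_s: 2.7
position: [505.7, 75.1, 90.1]
tcp_rot: [0.001, 0.031, 1.0, 0.0]
force: [-0.4, 0.6, 0.3]
finger_gap: 71.8
gripper_force: 0.0
```

Emit:
move_arm(
  series=[
    {"tx": 0,"ty": 0,"tz": 0,"yaw": 0,"fingers": 0.05},
    {"tx": 0,"ty": 0,"tz": 0,"yaw": 0,"fingers": 0.05},
    {"tx": 0,"ty": 0,"tz": 0,"yaw": 0,"fingers": 0.05},
    {"tx": 0,"ty": 0,"tz": 0,"yaw": 0,"fingers": 0.05},
    {"tx": 0,"ty": 0,"tz": 0,"yaw": 0,"fingers": 0.05},
  ],
)

```text
time_s: 3.12
position: [505.3, 75.2, 89.6]
tcp_rot: [0.001, 0.031, 1.0, 0.0]
force: [-0.1, 1.2, 5.1]
finger_gap: 58.8
gripper_force: 30.0
```

```bash
python3 -c "
from h import *
s=manip.read_state();print(s['position'],s['finger_gap'],s['gripper_force'],s['force'])"
```

```text
[505.3294536   75.15678382  89.62652189] 58.8433434696767 30.00169026578078 [-0.12787742  1.18642566  5.0807098 ]
```

Emit:
move_arm(
  series=[
    {"tx": 0,"ty": 0,"tz": 0.01,"yaw": 0,"fingers": 0.05},
    {"tx": 0,"ty": 0,"tz": 0.04,"yaw": 0,"fingers": 0.05},
    {"tx": 0,"ty": 0,"tz": 0.08,"yaw": 0,"fingers": 0.05},
    {"tx": 0,"ty": 0,"tz": 0.12,"yaw": 0,"fingers": 0.05},
    {"tx": 0,"ty": 0,"tz": 0.15,"yaw": 0,"fingers": 0.05},
  ],
)

```text
time_s: 3.53
position: [504.8, 74.8, 241.9]
tcp_rot: [0.001, 0.031, 1.0, -0.0]
force: [0.7, -0.1, -2.6]
finger_gap: 58.7
gripper_force: 30.0
```

Emit:
move_arm(
  series=[
    {"tx": 0.0,"ty": -0.01,"tz": 0.01,"yaw": 0,"fingers": 0.05},
    {"tx": 0,"ty": -0.035,"tz": 0.01,"yaw": 0,"fingers": 0.05},
    {"tx": 0,"ty": -0.065,"tz": 0.01,"yaw": 0,"fingers": 0.05},
    {"tx": 0.005,"ty": -0.1,"tz": 0.01,"yaw": 0,"fingers": 0.05},
    {"tx": 0.01,"ty": -0.136,"tz": 0.01,"yaw": 0,"fingers": 0.05},
  ],
)

```text
time_s: 3.95
position: [513.3, -62.6, 247.3]
tcp_rot: [-0.002, 0.031, 1.0, 0.0]
force: [1.9, 0.2, -2.9]
finger_gap: 58.6
gripper_force: 30.0
```

Emit:
move_arm(
  series=[
    {"tx": 0.002,"ty": -0.036,"tz": 0,"yaw": 0,"fingers": 0.05},
    {"tx": 0.004,"ty": -0.072,"tz": 0,"yaw": 0,"fingers": 0.05},
    {"tx": 0.006,"ty": -0.108,"tz": 0,"yaw": 0,"fingers": 0.05},
    {"tx": 0.008,"ty": -0.144,"tz": 0,"yaw": 0,"fingers": 0.05},
    {"tx": 0.01,"ty": -0.18,"tz": 0,"yaw": 0,"fingers": 0.05},
  ],
)

```text
time_s: 4.37
position: [523.1, -243.2, 246.8]
tcp_rot: [-0.002, 0.032, 0.999, 0.001]
force: [-0.2, 0.4, -1.8]
finger_gap: 58.7
gripper_force: 30.0
```

Emit:
move_arm(
  series=[
    {"tx": 0,"ty": -0.03,"tz": 0,"yaw": 0,"fingers": 0.05},
    {"tx": 0,"ty": -0.055,"tz": 0,"yaw": 0,"fingers": 0.05},
    {"tx": 0,"ty": -0.075,"tz": 0,"yaw": 0,"fingers": 0.05},
    {"tx": 0,"ty": -0.087,"tz": 0,"yaw": 0,"fingers": 0.05},
    {"tx": 0,"ty": -0.0905,"tz": 0,"yaw": 0,"fingers": 0.05},
  ],
)

```text
time_s: 4.78
position: [523.6, -333.5, 246.8]
tcp_rot: [-0.002, 0.033, 0.999, 0.001]
force: [0.1, 0.6, -3.2]
finger_gap: 58.6
gripper_force: 30.0
```

Emit:
move_arm(
  series=[
    {"tx": 0,"ty": 0,"tz": -0.02,"yaw": 0,"fingers": 0.05},
    {"tx": 0,"ty": 0,"tz": -0.05,"yaw": 0,"fingers": 0.05},
    {"tx": 0,"ty": 0,"tz": -0.085,"yaw": 0,"fingers": 0.05},
    {"tx": 0,"ty": 0,"tz": -0.12,"yaw": 0,"fingers": 0.05},
    {"tx": 0,"ty": 0,"tz": -0.14,"yaw": 0,"fingers": 0.05},
  ],
)

```text
time_s: 5.2
position: [522.4, -328.9, 104.5]
tcp_rot: [-0.003, 0.031, 1.0, 0.002]
force: [-0.9, 0.7, -3.6]
finger_gap: 58.5
gripper_force: 30.0
```

```bash
python3 -c "
from h import *
s=manip.read_state();print(s['position'],s['finger_gap'],s['gripper_force'],s['force'])
snap('scene','s2.png')"
```

```text
[ 522.39569272 -328.85282267  104.52242579] 58.51459863687791 29.999274458095897 [-0.91734587  0.66179964 -3.57629151]
```

View pics/s2.png

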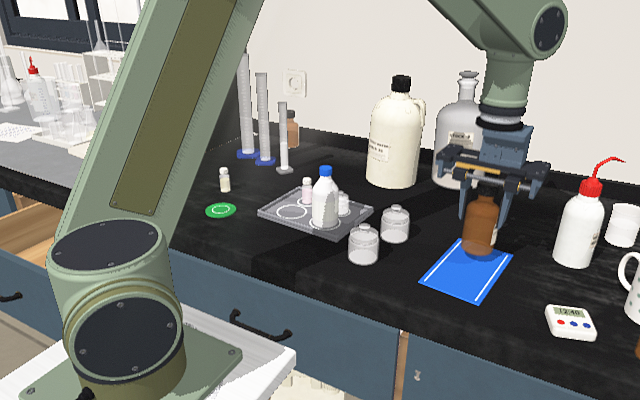

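Amber is held upright above the far half of the mat, at (482,225). I'll lower it in steps.

Emit:
move_arm(
  series=[
    {"tx": 0,"ty": 0,"tz": -0.005,"yaw": 0,"fingers": 0.05},
    {"tx": 0,"ty": 0,"tz": -0.01,"yaw": 0,"fingers": 0.05},
    {"tx": 0,"ty": 0,"tz": -0.015,"yaw": 0,"fingers": 0.05},
    {"tx": 0,"ty": 0,"tz": -0.015,"yaw": 0,"fingers": 0.05},
    {"tx": 0,"ty": 0,"tz": -0.015,"yaw": 0,"fingers": 0.05},
  ],
)

```text
time_s: 5.67
position: [525.3, -331.7, 95.0]
tcp_rot: [0.001, 0.031, 1.0, -0.0]
force: [-0.1, 0.6, -3.3]
finger_gap: 58.6
gripper_force: 30.0
```

```bash
python3 -c "
from h import *
snap('scene','t.png')
s=manip.read_state();print(s['position'],s['finger_gap'],s['gripper_force'],s['force'],s['joint_vel'])"
```

```text
[ 525.4015703  -331.81292735   95.0905387 ] 58.72275731959676 29.99943550414173 [ 0.31530545 -0.0591804  -3.48983609] [-0.00439502  0.00033299 -0.00132194  0.00096125 -0.00042367  0.00039044]
```

Emit:
move_arm(
  series=[
    {"tx": 0,"ty": 0,"tz": -0.004,"yaw": 0,"fingers": 0.05},
    {"tx": 0,"ty": 0,"tz": -0.007,"yaw": 0,"fingers": 0.05},
    {"tx": 0,"ty": 0,"tz": -0.008,"yaw": 0,"fingers": 0.05},
    {"tx": 0,"ty": 0,"tz": -0.008,"yaw": 0,"fingers": 0.05},
    {"tx": 0,"ty": 0,"tz": -0.008,"yaw": 0,"fingers": 0.05},
  ],
)

```text
time_s: 6.13
position: [525.1, -331.6, 86.7]
tcp_rot: [0.0, 0.031, 1.0, -0.0]
force: [-0.8, 1.3, 2.1]
finger_gap: 58.7
gripper_force: 30.0
```

Emit:
move_arm(
  series=[
    {"tx": 0,"ty": 0,"tz": -0.0005,"yaw": 0,"fingers": 0.05},
    {"tx": 0,"ty": 0,"tz": -0.0005,"yaw": 0,"fingers": 0.05},
    {"tx": 0,"ty": 0,"tz": -0.0005,"yaw": 0,"fingers": 0.05},
    {"tx": 0,"ty": 0,"tz": -0.0005,"yaw": 0,"fingers": 0.05},
    {"tx": 0,"ty": 0,"tz": -0.0005,"yaw": 0,"fingers": 0.05},
  ],
)

```text
time_s: 6.55
position: [525.1, -331.6, 86.6]
tcp_rot: [0.0, 0.031, 1.0, -0.0]
force: [-1.1, 1.7, 5.8]
finger_gap: 58.5
gripper_force: 30.0
```

Emit:
move_arm(
  series=[
    {"tx": 0,"ty": 0,"tz": 0,"yaw": 0,"fingers": 0.076},
    {"tx": 0,"ty": 0,"tz": 0,"yaw": 0,"fingers": 0.076},
    {"tx": 0,"ty": 0,"tz": 0,"yaw": 0,"fingers": 0.076},
    {"tx": 0,"ty": 0,"tz": 0.005,"yaw": 0,"fingers": 0.076},
    {"tx": 0,"ty": 0,"tz": 0.02,"yaw": 0,"fingers": 0.076},
  ],
)

```text
time_s: 6.97
position: [523.6, -330.7, 103.5]
tcp_rot: [-0.002, 0.031, 1.0, 0.001]
force: [0.3, 0.5, -0.9]
finger_gap: 76.1
gripper_force: 0.0
```

Emit:
move_arm(
  series=[
    {"tx": 0,"ty": 0,"tz": 0.03,"yaw": 0,"fingers": 0.076},
    {"tx": 0,"ty": 0,"tz": 0.06,"yaw": 0,"fingers": 0.076},
    {"tx": 0,"ty": 0,"tz": 0.1,"yaw": 0,"fingers": 0.076},
    {"tx": 0,"ty": 0.01,"tz": 0.12,"yaw": 0,"fingers": 0.076},
    {"tx": 0,"ty": 0.04,"tz": 0.12,"yaw": 0,"fingers": 0.076},
  ],
)

```text
time_s: 7.38
position: [527.5, -295.6, 231.5]
tcp_rot: [0.005, 0.033, 0.999, -0.004]
force: [1.3, 0.4, 0.2]
finger_gap: 76.2
gripper_force: 0.0
```

Emit:
move_arm(
  series=[
    {"tx": -0.004,"ty": 0.04,"tz": 0,"yaw": 0,"fingers": 0.076},
    {"tx": -0.008,"ty": 0.08,"tz": 0,"yaw": 0,"fingers": 0.076},
    {"tx": -0.012,"ty": 0.12,"tz": 0,"yaw": 0,"fingers": 0.076},
    {"tx": -0.016,"ty": 0.16,"tz": 0,"yaw": 0,"fingers": 0.076},
    {"tx": -0.02,"ty": 0.2,"tz": 0,"yaw": 0,"fingers": 0.076},
  ],
)

```text
time_s: 7.8
position: [504.4, -89.9, 225.8]
tcp_rot: [0.0, 0.032, 0.999, 0.0]
force: [0.0, 0.3, 0.1]
finger_gap: 75.7
gripper_force: 0.0
```

Emit:
move_arm(
  series=[
    {"tx": -0.004,"ty": 0.035,"tz": 0,"yaw": 0,"fingers": 0.076},
    {"tx": -0.006,"ty": 0.06,"tz": 0,"yaw": 0,"fingers": 0.076},
    {"tx": -0.006,"ty": 0.0765,"tz": 0,"yaw": 0,"fingers": 0.076},
    {"tx": -0.006,"ty": 0.0765,"tz": 0,"yaw": 0,"fingers": 0.076},
    {"tx": -0.006,"ty": 0.0765,"tz": 0,"yaw": 0,"fingers": 0.076},
  ],
)

```text
time_s: 8.22
position: [499.0, -14.6, 225.8]
tcp_rot: [0.0, 0.03, 1.0, -0.0]
force: [0.2, -0.1, -0.0]
finger_gap: 76.0
gripper_force: 0.0
```

```bash
python3 -c "
from h import *
wsnap('w3.png')
s=manip.read_state();print(s['position'],s['finger_gap'])
im=cv2.imread('pics/w3.png');f='w3.png'
m=cv2.inRange(cv2.cvtColor(im,cv2.COLOR_BGR2HSV),(100,150,100),(125,255,255));m[:,:200]=0;m[:,450:]=0
c,_=cv2.findContours(m,0,1);c=max(c,key=cv2.contourArea);print(cv2.minEnclosingCircle(c),wproj(f,(499.5,-15,134)))
"
```

```text
[499.01045056 -15.36563054 225.6797213 ] 76.24294933843473
((320.7166442871094, 205.6798858642578), 15.41909408569336) [320.59297417 207.25340255]
```

View pics/w3.png

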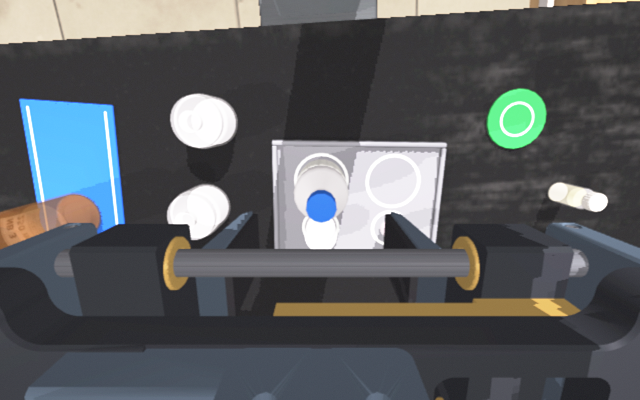

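White's cap is at (321,206), centred between the fingers, and amber stands on the mat at (75,215). I'll grip white.

Emit:
move_arm(
  series=[
    {"tx": 0,"ty": 0,"tz": -0.035,"yaw": 0,"fingers": 0.076},
    {"tx": 0,"ty": 0,"tz": -0.07,"yaw": 0,"fingers": 0.076},
    {"tx": 0,"ty": 0,"tz": -0.105,"yaw": 0,"fingers": 0.076},
    {"tx": 0,"ty": 0,"tz": -0.125,"yaw": 0,"fingers": 0.076},
    {"tx": 0,"ty": 0,"tz": -0.135,"yaw": 0,"fingers": 0.076},
  ],
)

```text
time_s: 8.68
position: [497.1, -16.3, 87.6]
tcp_rot: [-0.003, 0.032, 0.999, -0.0]
force: [0.3, 0.3, -0.3]
finger_gap: 76.0
gripper_force: 0.0
```

Emit:
move_arm(
  series=[
    {"tx": 0,"ty": 0,"tz": -0.005,"yaw": 0,"fingers": 0.076},
    {"tx": 0,"ty": 0,"tz": -0.0095,"yaw": 0,"fingers": 0.076},
    {"tx": 0,"ty": 0,"tz": -0.0095,"yaw": 0,"fingers": 0.076},
    {"tx": 0,"ty": 0,"tz": -0.0095,"yaw": 0,"fingers": 0.066},
    {"tx": 0,"ty": 0,"tz": -0.0095,"yaw": 0,"fingers": 0.06},
  ],
)

```text
time_s: 9.1
position: [499.8, -15.2, 82.2]
tcp_rot: [0.001, 0.031, 1.0, -0.0]
force: [0.2, 0.2, 0.7]
finger_gap: 65.5
gripper_force: 0.0
```

Emit:
move_arm(
  series=[
    {"tx": 0,"ty": 0,"tz": 0,"yaw": 0,"fingers": 0.045},
    {"tx": 0,"ty": 0,"tz": 0,"yaw": 0,"fingers": 0.045},
    {"tx": 0,"ty": 0,"tz": 0,"yaw": 0,"fingers": 0.045},
    {"tx": 0,"ty": 0,"tz": 0,"yaw": 0,"fingers": 0.045},
    {"tx": 0,"ty": 0,"tz": 0,"yaw": 0,"fingers": 0.045},
  ],
)

```text
time_s: 9.52
position: [499.5, -15.0, 81.8]
tcp_rot: [0.001, 0.031, 1.0, 0.0]
force: [-0.2, 0.1, 6.1]
finger_gap: 55.2
gripper_force: 30.0
```

```bash
python3 - <<'E'
from h import *
np.set_printoptions(precision=1,suppress=True)
f='w3.png';im=cv2.imread('pics/'+f);s=manip.read_state();print(s['position'],s['finger_gap'])
x0,y0=360,148;g=im[y0:216,x0:430].min(2);m=cv2.inRange(g,235,255);ys,xs=np.nonzero(m)
d=np.hypot(xs+x0-393,ys+y0-181);k=(d>22)&(d<32);print(k.sum(),cv2.fitEllipse(np.c_[xs,ys][k].astype(np.float32)))
P=np.array([wray(f,a+x0,b+y0,6)[:2] for a,b in np.c_[xs,ys][k]])
A=np.c_[2*P,np.ones(len(P))];q=np.linalg.lstsq(A,(P**2).sum(1),rcond=None)[0];print('ring FL',q[:2],np.sqrt(q[2]+q[0]**2+q[1]**2))
for p in [(273,141.5),(445.5,141.5)]: print(wray(f,*p,14))
E
```

```text
[499.5 -15.   81.8] 55.20944263183929
1254 ((33.52155685424805, 34.012786865234375), (53.601627349853516, 55.3751335144043), 62.87996292114258)
ring FL [509.1  76.8] 34.07501913240137
[448.6 -68.8  14. ]
[461.1 136.8  14. ]
```

Emit:
move_arm(
  series=[
    {"tx": 0,"ty": 0,"tz": 0.01,"yaw": 0,"fingers": 0.045},
    {"tx": 0,"ty": 0,"tz": 0.04,"yaw": 0,"fingers": 0.045},
    {"tx": 0,"ty": 0,"tz": 0.075,"yaw": 0,"fingers": 0.045},
    {"tx": 0,"ty": 0,"tz": 0.11,"yaw": 0,"fingers": 0.045},
    {"tx": -0.01,"ty": -0.02,"tz": 0.13,"yaw": 0,"fingers": 0.045},
  ],
)

```text
time_s: 9.93
position: [491.3, -33.3, 214.8]
tcp_rot: [0.003, 0.03, 1.0, 0.001]
force: [0.9, -0.7, -1.4]
finger_gap: 55.0
gripper_force: 30.0
```

Emit:
move_arm(
  series=[
    {"tx": -0.015,"ty": -0.03,"tz": 0,"yaw": 0,"fingers": 0.045},
    {"tx": -0.03,"ty": -0.06,"tz": 0,"yaw": 0,"fingers": 0.045},
    {"tx": -0.043,"ty": -0.09,"tz": 0,"yaw": 0,"fingers": 0.045},
    {"tx": -0.053,"ty": -0.12,"tz": 0,"yaw": 0,"fingers": 0.045},
    {"tx": -0.053,"ty": -0.155,"tz": 0,"yaw": 0,"fingers": 0.045},
  ],
)

```text
time_s: 10.35
position: [433.0, -190.1, 211.1]
tcp_rot: [-0.001, 0.031, 1.0, 0.001]
force: [0.6, 0.8, -2.6]
finger_gap: 55.2
gripper_force: 30.0
```

Emit:
move_arm(
  series=[
    {"tx": 0,"ty": -0.035,"tz": 0,"yaw": 0,"fingers": 0.045},
    {"tx": 0,"ty": -0.07,"tz": 0,"yaw": 0,"fingers": 0.045},
    {"tx": 0,"ty": -0.1,"tz": 0,"yaw": 0,"fingers": 0.045},
    {"tx": 0,"ty": -0.12,"tz": 0,"yaw": 0,"fingers": 0.045},
    {"tx": 0,"ty": -0.1295,"tz": 0,"yaw": 0,"fingers": 0.045},
  ],
)

```text
time_s: 10.77
position: [435.3, -322.0, 210.7]
tcp_rot: [-0.0, 0.033, 0.999, -0.0]
force: [1.0, -0.1, -2.3]
finger_gap: 55.5
gripper_force: 30.0
```

Emit:
move_arm(
  series=[
    {"tx": 0,"ty": 0,"tz": -0.02,"yaw": 0,"fingers": 0.045},
    {"tx": 0,"ty": 0,"tz": -0.05,"yaw": 0,"fingers": 0.045},
    {"tx": 0,"ty": 0,"tz": -0.085,"yaw": 0,"fingers": 0.045},
    {"tx": 0,"ty": 0,"tz": -0.11,"yaw": 0,"fingers": 0.045},
    {"tx": 0,"ty": 0,"tz": -0.12,"yaw": 0,"fingers": 0.045},
  ],
)

```text
time_s: 11.18
position: [433.5, -317.0, 87.4]
tcp_rot: [-0.003, 0.031, 1.0, 0.003]
force: [0.0, 0.8, -2.4]
finger_gap: 55.1
gripper_force: 30.0
```

Emit:
move_arm(
  series=[
    {"tx": 0,"ty": 0,"tz": -0.003,"yaw": 0,"fingers": 0.045},
    {"tx": 0,"ty": 0,"tz": -0.005,"yaw": 0,"fingers": 0.045},
    {"tx": 0,"ty": 0,"tz": -0.005,"yaw": 0,"fingers": 0.045},
    {"tx": 0,"ty": 0,"tz": -0.005,"yaw": 0,"fingers": 0.045},
    {"tx": 0,"ty": 0,"tz": -0.005,"yaw": 0,"fingers": 0.045},
  ],
)

```text
time_s: 11.6
position: [436.7, -320.0, 87.5]
tcp_rot: [0.001, 0.031, 1.0, -0.001]
force: [0.7, 0.7, -2.5]
finger_gap: 54.8
gripper_force: 30.0
```

Emit:
move_arm(
  series=[
    {"tx": 0,"ty": 0,"tz": -0.004,"yaw": 0,"fingers": 0.045},
    {"tx": 0,"ty": 0,"tz": -0.007,"yaw": 0,"fingers": 0.045},
    {"tx": 0,"ty": 0,"tz": -0.0085,"yaw": 0,"fingers": 0.045},
    {"tx": 0,"ty": 0,"tz": -0.0085,"yaw": 0,"fingers": 0.045},
    {"tx": 0,"ty": 0,"tz": -0.0085,"yaw": 0,"fingers": 0.045},
  ],
)

```text
time_s: 12.02
position: [436.1, -319.7, 78.8]
tcp_rot: [0.0, 0.031, 1.0, -0.0]
force: [-1.8, 1.7, 7.4]
finger_gap: 55.3
gripper_force: 30.0
```

```bash
python3 -c "
from h import *
snap('top','t1.png')
s=manip.read_state();print(s['position'],s['finger_gap'],s['force'])"
```

```text
[ 436.14768395 -319.61734974   78.75622526] 54.65585537229 [-1.89367312  1.68045296  7.74098798]
```

Emit:
move_arm(
  series=[
    {"tx": 0,"ty": 0,"tz": 0,"yaw": 0,"fingers": 0.075},
    {"tx": 0,"ty": 0,"tz": 0,"yaw": 0,"fingers": 0.075},
    {"tx": 0,"ty": 0,"tz": 0,"yaw": 0,"fingers": 0.075},
    {"tx": 0,"ty": 0,"tz": 0.005,"yaw": 0,"fingers": 0.075},
    {"tx": 0,"ty": 0,"tz": 0.02,"yaw": 0,"fingers": 0.075},
  ],
)

```text
time_s: 12.48
position: [434.7, -318.6, 95.9]
tcp_rot: [-0.002, 0.031, 1.0, 0.001]
force: [0.3, -0.4, 0.6]
finger_gap: 75.1
gripper_force: 0.0
```

Emit:
move_arm(
  series=[
    {"tx": 0,"ty": 0,"tz": 0.03,"yaw": 0,"fingers": 0.07},
    {"tx": 0,"ty": 0,"tz": 0.065,"yaw": 0,"fingers": 0.07},
    {"tx": 0,"ty": 0,"tz": 0.1,"yaw": 0,"fingers": 0.07},
    {"tx": 0,"ty": 0,"tz": 0.13,"yaw": 0,"fingers": 0.07},
    {"tx": 0,"ty": 0.02,"tz": 0.13,"yaw": 0,"fingers": 0.07},
  ],
)

```text
time_s: 12.9
position: [439.0, -303.8, 234.3]
tcp_rot: [0.006, 0.032, 0.999, -0.005]
force: [1.5, 0.3, -0.1]
finger_gap: 70.4
gripper_force: 0.0
```

Emit:
move_arm(
  series=[
    {"tx": 0.01,"ty": 0.038,"tz": 0,"yaw": 0,"fingers": 0.06},
    {"tx": 0.02,"ty": 0.076,"tz": 0,"yaw": 0,"fingers": 0.06},
    {"tx": 0.03,"ty": 0.114,"tz": 0,"yaw": 0,"fingers": 0.06},
    {"tx": 0.04,"ty": 0.152,"tz": 0,"yaw": 0,"fingers": 0.06},
    {"tx": 0.05,"ty": 0.19,"tz": 0,"yaw": 0,"fingers": 0.06},
  ],
)

```text
time_s: 13.32
position: [485.9, -107.8, 227.9]
tcp_rot: [0.0, 0.032, 0.999, -0.0]
force: [1.1, 0.8, 0.3]
finger_gap: 60.0
gripper_force: 0.0
```

Emit:
move_arm(
  series=[
    {"tx": 0.016,"ty": 0.036,"tz": 0,"yaw": 0,"fingers": 0.05},
    {"tx": 0.032,"ty": 0.072,"tz": 0,"yaw": 0,"fingers": 0.05},
    {"tx": 0.048,"ty": 0.108,"tz": 0,"yaw": 0,"fingers": 0.05},
    {"tx": 0.064,"ty": 0.144,"tz": 0,"yaw": 0,"fingers": 0.05},
    {"tx": 0.081,"ty": 0.18,"tz": 0,"yaw": 0,"fingers": 0.05},
  ],
)

```text
time_s: 13.73
position: [567.1, 72.4, 227.8]
tcp_rot: [0.0, 0.031, 1.0, -0.0]
force: [0.4, -0.6, -0.1]
finger_gap: 50.3
gripper_force: 0.0
```

Emit:
move_arm(
  series=[
    {"tx": 0,"ty": 0,"tz": 0,"yaw": 0,"fingers": 0.05},
    {"tx": 0,"ty": 0,"tz": 0,"yaw": 0,"fingers": 0.05},
    {"tx": 0,"ty": 0,"tz": 0,"yaw": 0,"fingers": 0.05},
    {"tx": 0,"ty": 0,"tz": 0,"yaw": 0,"fingers": 0.05},
    {"tx": 0,"ty": 0,"tz": 0,"yaw": 0,"fingers": 0.05},
  ],
)

```text
time_s: 14.15
position: [566.4, 69.2, 227.7]
tcp_rot: [-0.0, 0.032, 0.999, -0.0]
force: [-0.5, -0.2, 0.4]
finger_gap: 50.1
gripper_force: 0.0
```

```bash
python3 - <<'E'
from h import *
f='w4.png';im=wsnap(f)
s=manip.read_state();print(s['position'],s['finger_gap'])
im=cv2.imread('pics/'+f)
T=trayT(534,28,-.065);t=np.linspace(0,2*np.pi,60)
a=cv2.resize(im[60:260,200:440],None,fx=3,fy=3,interpolation=cv2.INTER_CUBIC)
def dr(L,col):
    q=np.array([(wproj(f,p)-(200,60)+.5)*3 for p in L],int);cv2.polylines(a,[q],True,col,1)
for x,y,r in [(-31,45,34),(-31,-45,34),(31,45,24),(31,-45,24)]: dr([T(x+r*np.cos(k),y+r*np.sin(k),6) for k in t],(0,0,255))
dr([(567.5+8*np.cos(k),70.5+8*np.sin(k),65) for k in t],(255,0,0))
cv2.imwrite('pics/c6.png',a)
E
```

```text
[566.50608319  69.19882139 227.73424198] 50.0271120347244
```

View pics/c6.png

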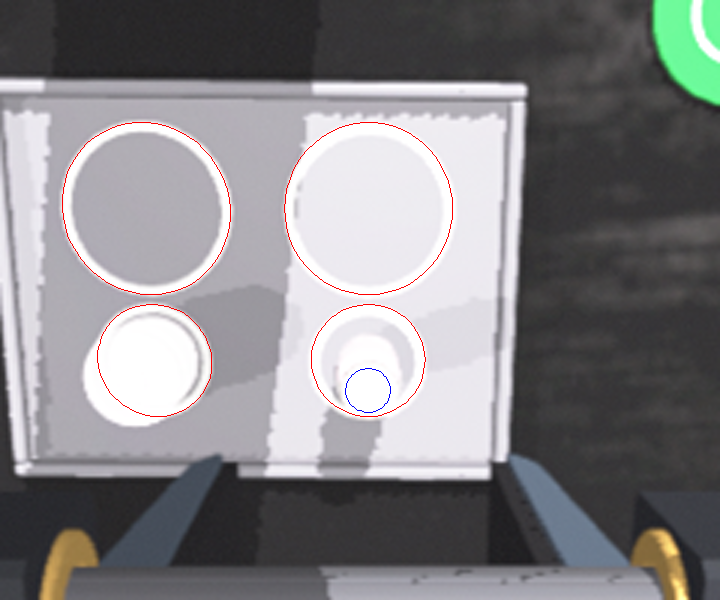

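The overlay rings sit on the printed rings to within about 1 mm, and the pink cap is at crop (368,390) as predicted. The ring centres are confirmed, so I'll descend on the pink vial.

Emit:
move_arm(
  series=[
    {"tx": 0.0012,"ty": 0.0014,"tz": -0.035,"yaw": 0,"fingers": 0.05},
    {"tx": 0.0012,"ty": 0.0014,"tz": -0.07,"yaw": 0,"fingers": 0.05},
    {"tx": 0.0012,"ty": 0.0014,"tz": -0.1,"yaw": 0,"fingers": 0.05},
    {"tx": 0.0012,"ty": 0.0014,"tz": -0.125,"yaw": 0,"fingers": 0.05},
    {"tx": 0.0012,"ty": 0.0014,"tz": -0.13,"yaw": 0,"fingers": 0.05},
  ],
)

```text
time_s: 14.62
position: [564.9, 70.6, 93.5]
tcp_rot: [-0.004, 0.032, 0.999, -0.001]
force: [-0.7, -0.6, -0.8]
finger_gap: 50.4
gripper_force: 0.0
```

Emit:
move_arm(
  series=[
    {"tx": 0,"ty": 0,"tz": -0.02,"yaw": 0,"fingers": 0.05},
    {"tx": 0,"ty": 0,"tz": -0.04,"yaw": 0,"fingers": 0.05},
    {"tx": 0,"ty": 0,"tz": -0.055,"yaw": 0,"fingers": 0.05},
    {"tx": 0,"ty": 0,"tz": -0.06,"yaw": 0,"fingers": 0.05},
    {"tx": 0,"ty": 0,"tz": -0.06,"yaw": 0,"fingers": 0.05},
  ],
)

```text
time_s: 15.03
position: [567.9, 71.3, 37.4]
tcp_rot: [-0.0, 0.032, 0.999, -0.0]
force: [-0.9, -0.5, 0.5]
finger_gap: 50.3
gripper_force: 0.0
```

Emit:
move_arm(
  series=[
    {"tx": 0,"ty": 0,"tz": 0,"yaw": 0,"fingers": 0.04},
    {"tx": 0,"ty": 0,"tz": 0,"yaw": 0,"fingers": 0.03},
    {"tx": 0,"ty": 0,"tz": 0,"yaw": 0,"fingers": 0.018},
    {"tx": 0,"ty": 0,"tz": 0,"yaw": 0,"fingers": 0.018},
    {"tx": 0,"ty": 0,"tz": 0,"yaw": 0,"fingers": 0.018},
  ],
)

```text
time_s: 15.45
position: [568.7, 71.9, 38.5]
tcp_rot: [0.001, 0.031, 1.0, 0.0]
force: [0.4, -0.6, 3.3]
finger_gap: 24.1
gripper_force: 30.0
```

Emit:
move_arm(
  series=[
    {"tx": 0,"ty": 0,"tz": 0,"yaw": 0,"fingers": 0.018},
    {"tx": 0,"ty": 0,"tz": 0,"yaw": 0,"fingers": 0.018},
    {"tx": 0,"ty": 0,"tz": 0,"yaw": 0,"fingers": 0.018},
    {"tx": 0,"ty": 0,"tz": 0,"yaw": 0,"fingers": 0.018},
    {"tx": 0,"ty": 0,"tz": 0,"yaw": 0,"fingers": 0.018},
  ],
)

```text
time_s: 15.87
position: [568.7, 71.9, 38.4]
tcp_rot: [0.001, 0.031, 1.0, 0.0]
force: [-1.3, -0.2, 5.8]
finger_gap: 24.0
gripper_force: 30.0
```

Emit:
move_arm(
  series=[
    {"tx": 0,"ty": 0,"tz": 0.01,"yaw": 0,"fingers": 0.018},
    {"tx": 0,"ty": 0,"tz": 0.03,"yaw": 0,"fingers": 0.018},
    {"tx": 0,"ty": 0,"tz": 0.06,"yaw": 0,"fingers": 0.018},
    {"tx": 0,"ty": 0,"tz": 0.09,"yaw": 0,"fingers": 0.018},
    {"tx": -0.01,"ty": 0.01,"tz": 0.1,"yaw": 0,"fingers": 0.018},
  ],
)

```text
time_s: 16.28
position: [561.6, 81.3, 142.0]
tcp_rot: [0.005, 0.032, 0.999, 0.0]
force: [0.8, 0.8, -0.2]
finger_gap: 24.0
gripper_force: 30.0
```

Emit:
move_arm(
  series=[
    {"tx": -0.022,"ty": 0.025,"tz": 0,"yaw": 0,"fingers": 0.018},
    {"tx": -0.045,"ty": 0.05,"tz": 0,"yaw": 0,"fingers": 0.018},
    {"tx": -0.068,"ty": 0.08,"tz": 0,"yaw": 0,"fingers": 0.018},
    {"tx": -0.09,"ty": 0.11,"tz": 0,"yaw": 0,"fingers": 0.018},
    {"tx": -0.108,"ty": 0.132,"tz": 0,"yaw": 0,"fingers": 0.018},
  ],
)

```text
time_s: 16.7
position: [447.1, 215.5, 137.1]
tcp_rot: [-0.001, 0.031, 1.0, 0.0]
force: [0.9, 0.1, 0.1]
finger_gap: 24.5
gripper_force: 30.0
```

Emit:
move_arm(
  series=[
    {"tx": -0.0104,"ty": 0.0101,"tz": 0,"yaw": 0,"fingers": 0.018},
    {"tx": -0.0104,"ty": 0.0101,"tz": -0.02,"yaw": 0,"fingers": 0.018},
    {"tx": -0.0104,"ty": 0.0101,"tz": -0.05,"yaw": 0,"fingers": 0.018},
    {"tx": -0.0104,"ty": 0.0101,"tz": -0.075,"yaw": 0,"fingers": 0.018},
    {"tx": -0.0104,"ty": 0.0101,"tz": -0.09,"yaw": 0,"fingers": 0.018},
  ],
)

```text
time_s: 17.12
position: [436.9, 223.6, 45.1]
tcp_rot: [-0.002, 0.031, 1.0, -0.001]
force: [0.5, 0.1, -0.8]
finger_gap: 24.3
gripper_force: 30.0
```

Emit:
move_arm(
  series=[
    {"tx": 0,"ty": 0,"tz": 0,"yaw": 0,"fingers": 0.018},
    {"tx": 0,"ty": 0,"tz": 0,"yaw": 0,"fingers": 0.018},
    {"tx": 0,"ty": 0,"tz": 0,"yaw": 0,"fingers": 0.018},
    {"tx": 0,"ty": 0,"tz": 0,"yaw": 0,"fingers": 0.018},
    {"tx": 0,"ty": 0,"tz": 0,"yaw": 0,"fingers": 0.018},
  ],
)

```text
time_s: 17.53
position: [440.4, 224.3, 48.6]
tcp_rot: [0.001, 0.031, 1.0, 0.001]
force: [0.5, -0.0, -0.7]
finger_gap: 24.1
gripper_force: 30.0
```

```bash
python3 - <<'E'
from h import *
f='w5.png';im=wsnap(f)
s=manip.read_state();print(s['position'],s['finger_gap'])
snap('scene','s5.png')
im=cv2.imread('pics/'+f);s5=cv2.imread('pics/s5.png')
a=np.hstack([cv2.resize(im[50:250,220:420],(400,400)),cv2.resize(s5[150:250,170:270],(400,400))])
cv2.imwrite('pics/c7.png',a)
g=cv2.inRange(cv2.cvtColor(im,cv2.COLOR_BGR2HSV),(45,100,80),(80,255,255));ys,xs=np.nonzero(g);print(xs.min(),xs.max(),ys.min(),ys.max(),wproj(f,(439.2,224,4)))
P=[wray(f,x,y,4)[:2] for x,y in [(xs.min(),ys[xs.argmin()]),(xs.max(),ys[xs.argmax()]),(xs[ys.argmin()],ys.min())]];print(P)
E
```

```text
[440.237288   224.25762011  48.49242897] 23.551067185314434
270 372 174 232 [320.360055   223.52443602]
[array([434.47601351, 189.76411353]), array([436.74803061, 259.51109362]), array([404.66887534, 222.64094012])]
```

View pics/c7.png

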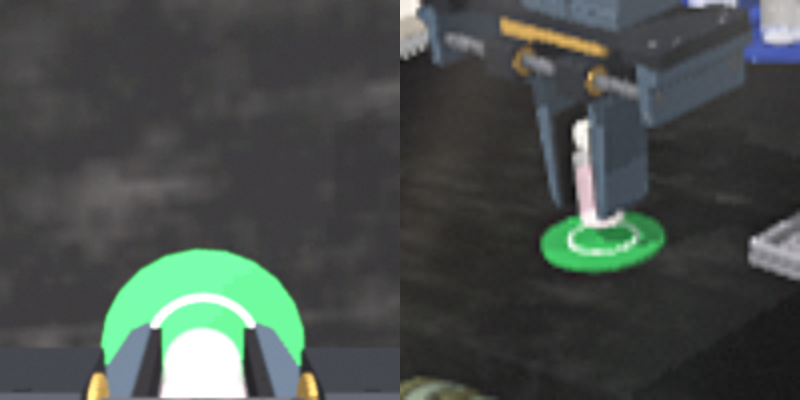

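The left half shows the vial held upright over the middle of the green pad's ring, and the scene view agrees. I'll lower it and release.

Emit:
move_arm(
  series=[
    {"tx": 0,"ty": 0.0003,"tz": -0.005,"yaw": 0,"fingers": 0.018},
    {"tx": 0,"ty": 0.0003,"tz": -0.009,"yaw": 0,"fingers": 0.018},
    {"tx": 0,"ty": 0.0003,"tz": -0.011,"yaw": 0,"fingers": 0.018},
    {"tx": 0,"ty": 0.0003,"tz": -0.012,"yaw": 0,"fingers": 0.018},
    {"tx": 0,"ty": 0.0003,"tz": -0.012,"yaw": 0,"fingers": 0.018},
  ],
)

```text
time_s: 18.05
position: [439.5, 224.2, 36.4]
tcp_rot: [-0.0, 0.031, 1.0, -0.0]
force: [-3.1, -1.3, 11.0]
finger_gap: 24.3
gripper_force: 30.0
```

Emit:
move_arm(
  series=[
    {"tx": 0,"ty": 0,"tz": 0,"yaw": 0,"fingers": 0.018},
    {"tx": 0,"ty": 0,"tz": 0,"yaw": 0,"fingers": 0.018},
    {"tx": 0,"ty": 0,"tz": 0,"yaw": 0,"fingers": 0.018},
    {"tx": 0,"ty": 0,"tz": 0,"yaw": 0,"fingers": 0.018},
    {"tx": 0,"ty": 0,"tz": 0,"yaw": 0,"fingers": 0.018},
  ],
)

```text
time_s: 18.47
position: [439.4, 224.1, 36.4]
tcp_rot: [-0.0, 0.031, 1.0, -0.0]
force: [-1.9, -1.6, 11.4]
finger_gap: 23.8
gripper_force: 30.0
```

Emit:
move_arm(
  series=[
    {"tx": 0,"ty": 0,"tz": 0.0005,"yaw": 0,"fingers": 0.05},
    {"tx": 0,"ty": 0,"tz": 0.0005,"yaw": 0,"fingers": 0.05},
    {"tx": 0,"ty": 0,"tz": 0.0005,"yaw": 0,"fingers": 0.05},
    {"tx": 0,"ty": 0,"tz": 0.005,"yaw": 0,"fingers": 0.05},
    {"tx": 0,"ty": 0,"tz": 0.02,"yaw": 0,"fingers": 0.05},
  ],
)

```text
time_s: 18.88
position: [438.2, 223.6, 54.0]
tcp_rot: [-0.002, 0.031, 1.0, -0.001]
force: [-0.0, 0.8, -0.1]
finger_gap: 49.6
gripper_force: 0.0
```

Emit:
move_arm(
  series=[
    {"tx": 0,"ty": 0,"tz": 0.03,"yaw": 0,"fingers": 0.05},
    {"tx": 0,"ty": 0,"tz": 0.065,"yaw": 0,"fingers": 0.05},
    {"tx": 0,"ty": 0,"tz": 0.1,"yaw": 0,"fingers": 0.05},
    {"tx": 0.02,"ty": 0.015,"tz": 0.12,"yaw": 0,"fingers": 0.05},
    {"tx": 0.04,"ty": 0.03,"tz": 0.13,"yaw": 0,"fingers": 0.05},
  ],
)

```text
time_s: 19.3
position: [480.8, 254.8, 189.6]
tcp_rot: [0.003, 0.032, 0.999, 0.001]
force: [0.3, -0.6, 0.9]
finger_gap: 50.0
gripper_force: 0.0
```

Emit:
move_arm(
  series=[
    {"tx": 0.025,"ty": 0.015,"tz": 0,"yaw": 0,"fingers": 0.05},
    {"tx": 0.053,"ty": 0.032,"tz": 0,"yaw": 0,"fingers": 0.05},
    {"tx": 0.053,"ty": 0.032,"tz": 0,"yaw": 0,"fingers": 0.05},
    {"tx": 0.053,"ty": 0.032,"tz": 0,"yaw": 0,"fingers": 0.05},
    {"tx": 0.053,"ty": 0.032,"tz": 0,"yaw": 0,"fingers": 0.05},
  ],
)

```text
time_s: 19.72
position: [531.7, 285.8, 184.8]
tcp_rot: [-0.001, 0.031, 1.0, -0.001]
force: [0.4, -0.7, -0.5]
finger_gap: 49.9
gripper_force: 0.0
```

```bash
python3 - <<'E'
from h import *
f='w6.png';im=wsnap(f)
s=manip.read_state();print(s['position'],s['finger_gap'])
im=cv2.imread('pics/'+f);S=4
a=cv2.resize(im[110:250,250:390],None,fx=4,fy=4,interpolation=cv2.INTER_CUBIC);t=np.linspace(0,2*np.pi,60)
for (z,r,c) in [(0,12.5,(0,0,255)),(59,8,(255,0,0))]:
    q=np.array([(wproj(f,(533+r*np.cos(k),287+r*np.sin(k),z))-(250,110)+.5)*4 for k in t],int);cv2.polylines(a,[q],True,c,1)
b=cv2.resize(im[60:200,60:340],None,fx=1,fy=1)
cv2.imwrite('pics/c8.png',a)
E
```

```text
[531.52117465 285.62497878 185.0579182 ] 50.48297652094056
```

View pics/c8.png

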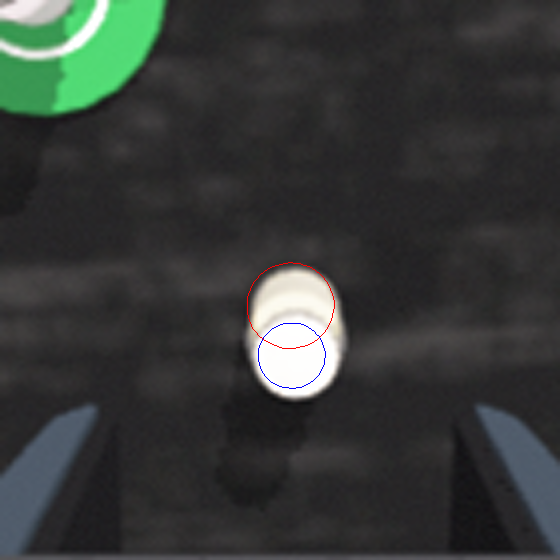

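The yellow vial stands at crop (295,330), within about 1.5 mm of the estimate; I'll take (534,288). Pink stands on the green pad. Next I grip yellow.

Emit:
move_arm(
  series=[
    {"tx": 0.0022,"ty": 0.0025,"tz": -0.03,"yaw": 0,"fingers": 0.05},
    {"tx": 0.0022,"ty": 0.0025,"tz": -0.06,"yaw": 0,"fingers": 0.05},
    {"tx": 0.0022,"ty": 0.0025,"tz": -0.085,"yaw": 0,"fingers": 0.05},
    {"tx": 0.0022,"ty": 0.0025,"tz": -0.095,"yaw": 0,"fingers": 0.05},
    {"tx": 0.0022,"ty": 0.0025,"tz": -0.1,"yaw": 0,"fingers": 0.05},
  ],
)

```text
time_s: 20.18
position: [533.2, 287.8, 84.0]
tcp_rot: [-0.002, 0.031, 1.0, -0.001]
force: [0.1, -1.0, 0.7]
finger_gap: 50.0
gripper_force: 0.0
```

Emit:
move_arm(
  series=[
    {"tx": 0,"ty": 0,"tz": -0.02,"yaw": 0,"fingers": 0.05},
    {"tx": 0,"ty": 0,"tz": -0.035,"yaw": 0,"fingers": 0.05},
    {"tx": 0,"ty": 0,"tz": -0.047,"yaw": 0,"fingers": 0.05},
    {"tx": 0,"ty": 0,"tz": -0.0525,"yaw": 0,"fingers": 0.05},
    {"tx": 0,"ty": 0,"tz": -0.0525,"yaw": 0,"fingers": 0.05},
  ],
)

```text
time_s: 20.6
position: [534.7, 288.6, 33.0]
tcp_rot: [-0.0, 0.031, 1.0, -0.0]
force: [-0.0, 0.3, 0.8]
finger_gap: 49.8
gripper_force: 0.0
```

Emit:
move_arm(
  series=[
    {"tx": 0,"ty": 0,"tz": 0,"yaw": 0,"fingers": 0.04},
    {"tx": 0,"ty": 0,"tz": 0,"yaw": 0,"fingers": 0.03},
    {"tx": 0,"ty": 0,"tz": 0,"yaw": 0,"fingers": 0.018},
    {"tx": 0,"ty": 0,"tz": 0,"yaw": 0,"fingers": 0.018},
    {"tx": 0,"ty": 0,"tz": 0,"yaw": 0,"fingers": 0.018},
  ],
)

```text
time_s: 21.02
position: [535.3, 289.0, 33.8]
tcp_rot: [0.001, 0.031, 1.0, 0.0]
force: [-0.2, -0.9, 2.5]
finger_gap: 23.9
gripper_force: 30.0
```

Emit:
move_arm(
  series=[
    {"tx": 0,"ty": 0,"tz": 0,"yaw": 0,"fingers": 0.018},
    {"tx": 0,"ty": 0,"tz": 0,"yaw": 0,"fingers": 0.018},
    {"tx": 0,"ty": 0,"tz": 0,"yaw": 0,"fingers": 0.018},
    {"tx": 0,"ty": 0,"tz": 0,"yaw": 0,"fingers": 0.018},
    {"tx": 0,"ty": 0,"tz": 0,"yaw": 0,"fingers": 0.018},
  ],
)

```text
time_s: 21.43
position: [535.3, 289.0, 33.8]
tcp_rot: [0.001, 0.031, 1.0, 0.0]
force: [-1.8, -0.3, 6.3]
finger_gap: 24.0
gripper_force: 30.0
```

Emit:
move_arm(
  series=[
    {"tx": 0,"ty": 0,"tz": 0.01,"yaw": 0,"fingers": 0.018},
    {"tx": 0,"ty": 0,"tz": 0.035,"yaw": 0,"fingers": 0.018},
    {"tx": 0,"ty": 0,"tz": 0.065,"yaw": 0,"fingers": 0.018},
    {"tx": 0,"ty": 0,"tz": 0.09,"yaw": 0,"fingers": 0.018},
    {"tx": 0,"ty": -0.018,"tz": 0.1,"yaw": 0,"fingers": 0.018},
  ],
)

```text
time_s: 21.85
position: [536.7, 273.7, 137.1]
tcp_rot: [0.003, 0.03, 1.0, 0.002]
force: [1.2, 0.1, -0.3]
finger_gap: 24.3
gripper_force: 30.0
```

Emit:
move_arm(
  series=[
    {"tx": 0.006,"ty": -0.03,"tz": 0,"yaw": 0,"fingers": 0.018},
    {"tx": 0.012,"ty": -0.065,"tz": 0,"yaw": 0,"fingers": 0.018},
    {"tx": 0.018,"ty": -0.1,"tz": 0,"yaw": 0,"fingers": 0.018},
    {"tx": 0.024,"ty": -0.135,"tz": 0,"yaw": 0,"fingers": 0.018},
    {"tx": 0.03,"ty": -0.165,"tz": 0,"yaw": 0,"fingers": 0.018},
  ],
)

```text
time_s: 22.27
position: [564.5, 103.7, 133.2]
tcp_rot: [-0.0, 0.031, 1.0, -0.0]
force: [-0.0, -0.2, -0.4]
finger_gap: 23.8
gripper_force: 30.0
```

Emit:
move_arm(
  series=[
    {"tx": 0.0034,"ty": -0.025,"tz": 0,"yaw": 0,"fingers": 0.018},
    {"tx": 0.0034,"ty": -0.035,"tz": 0,"yaw": 0,"fingers": 0.018},
    {"tx": 0.0034,"ty": -0.035,"tz": -0.03,"yaw": 0,"fingers": 0.018},
    {"tx": 0.0034,"ty": -0.035,"tz": -0.06,"yaw": 0,"fingers": 0.018},
    {"tx": 0.0034,"ty": -0.035,"tz": -0.08,"yaw": 0,"fingers": 0.018},
  ],
)

```text
time_s: 22.68
position: [567.0, 70.8, 51.2]
tcp_rot: [-0.001, 0.032, 0.999, 0.0]
force: [-0.5, 0.5, -1.0]
finger_gap: 23.7
gripper_force: 30.0
```

Emit:
move_arm(
  series=[
    {"tx": 0,"ty": 0,"tz": 0,"yaw": 0,"fingers": 0.018},
    {"tx": 0,"ty": 0,"tz": 0,"yaw": 0,"fingers": 0.018},
    {"tx": 0,"ty": 0,"tz": 0,"yaw": 0,"fingers": 0.018},
    {"tx": 0,"ty": 0,"tz": 0,"yaw": 0,"fingers": 0.018},
    {"tx": 0,"ty": 0,"tz": 0,"yaw": 0,"fingers": 0.018},
  ],
)

```text
time_s: 23.1
position: [569.3, 71.1, 54.6]
tcp_rot: [0.002, 0.031, 1.0, 0.0]
force: [-1.0, -1.1, 0.4]
finger_gap: 24.1
gripper_force: 30.0
```

Emit:
move_arm(
  series=[
    {"tx": -0.0003,"ty": 0,"tz": -0.005,"yaw": 0,"fingers": 0.018},
    {"tx": -0.0003,"ty": 0,"tz": -0.01,"yaw": 0,"fingers": 0.018},
    {"tx": -0.0003,"ty": 0,"tz": -0.013,"yaw": 0,"fingers": 0.018},
    {"tx": -0.0003,"ty": 0,"tz": -0.0142,"yaw": 0,"fingers": 0.018},
    {"tx": -0.0003,"ty": 0,"tz": -0.0142,"yaw": 0,"fingers": 0.018},
  ],
)

```text
time_s: 23.52
position: [567.8, 70.8, 39.7]
tcp_rot: [-0.0, 0.031, 1.0, 0.0]
force: [-2.0, -0.7, 9.1]
finger_gap: 24.3
gripper_force: 30.0
```

Emit:
move_arm(
  series=[
    {"tx": 0,"ty": 0,"tz": 0,"yaw": 0,"fingers": 0.018},
    {"tx": 0,"ty": 0,"tz": 0,"yaw": 0,"fingers": 0.018},
    {"tx": 0,"ty": 0,"tz": 0,"yaw": 0,"fingers": 0.018},
    {"tx": 0,"ty": 0,"tz": 0,"yaw": 0,"fingers": 0.018},
    {"tx": 0,"ty": 0,"tz": 0,"yaw": 0,"fingers": 0.018},
  ],
)

```text
time_s: 23.93
position: [567.9, 70.7, 39.7]
tcp_rot: [-0.0, 0.031, 1.0, 0.0]
force: [-2.2, -0.5, 8.7]
finger_gap: 23.8
gripper_force: 30.0
```

Emit:
move_arm(
  series=[
    {"tx": 0,"ty": 0,"tz": 0.0005,"yaw": 0,"fingers": 0.05},
    {"tx": 0,"ty": 0,"tz": 0.0005,"yaw": 0,"fingers": 0.05},
    {"tx": 0,"ty": 0,"tz": 0.0005,"yaw": 0,"fingers": 0.05},
    {"tx": 0,"ty": 0,"tz": 0.005,"yaw": 0,"fingers": 0.05},
    {"tx": 0,"ty": 0,"tz": 0.02,"yaw": 0,"fingers": 0.05},
  ],
)

```text
time_s: 24.35
position: [566.3, 70.6, 56.9]
tcp_rot: [-0.003, 0.031, 1.0, -0.0]
force: [1.1, -0.3, -0.2]
finger_gap: 49.7
gripper_force: 0.0
```

Emit:
move_arm(
  series=[
    {"tx": 0,"ty": 0,"tz": 0.03,"yaw": 0,"fingers": 0.05},
    {"tx": 0,"ty": 0,"tz": 0.065,"yaw": 0,"fingers": 0.05},
    {"tx": 0,"ty": 0,"tz": 0.1,"yaw": 0,"fingers": 0.05},
    {"tx": 0,"ty": 0,"tz": 0.14,"yaw": 0,"fingers": 0.05},
    {"tx": 0,"ty": 0,"tz": 0.17,"yaw": 0,"fingers": 0.05},
  ],
)

```text
time_s: 24.77
position: [568.4, 70.8, 232.2]
tcp_rot: [0.002, 0.031, 1.0, 0.0]
force: [0.3, 0.6, -0.5]
finger_gap: 49.7
gripper_force: 0.0
```

Emit:
move_arm(
  series=[
    {"tx": 0,"ty": 0,"tz": 0,"yaw": 0,"fingers": 0.05},
    {"tx": 0,"ty": 0,"tz": 0,"yaw": 0,"fingers": 0.05},
    {"tx": 0,"ty": 0,"tz": 0,"yaw": 0,"fingers": 0.05},
    {"tx": 0,"ty": 0,"tz": 0,"yaw": 0,"fingers": 0.05},
    {"tx": 0,"ty": 0,"tz": 0,"yaw": 0,"fingers": 0.05},
  ],
)

```text
time_s: 25.18
position: [567.1, 70.7, 227.0]
tcp_rot: [-0.002, 0.031, 1.0, -0.0]
force: [-0.2, 0.5, -0.5]
finger_gap: 50.1
gripper_force: 0.0
```

```bash
python3 - <<'E'
from h import *
np.set_printoptions(precision=1,suppress=True)
f='w7.png';im=wsnap(f)
s=manip.read_state();print(s['position'],s['finger_gap'])
snap('top','t7.png');t7=cv2.imread('pics/t7.png')
im=cv2.imread('pics/'+f);T=trayT(534,28,-.065);t=np.linspace(0,2*np.pi,60);S=4
a=cv2.resize(im[100:240,235:405],None,fx=4,fy=4,interpolation=cv2.INTER_CUBIC)
def dr(L,col):
    q=np.array([(wproj(f,p)-(235,100)+.5)*S for p in L],int);cv2.polylines(a,[q],True,col,1)
for x,y,r in [(-31,45,34),(31,45,24),(31,-45,24)]: dr([T(x+r*np.cos(k),y+r*np.sin(k),6) for k in t],(0,0,255))
dr([T(31+12.5*np.cos(k),45+12.5*np.sin(k),6) for k in t],(0,255,0));dr([T(31+8*np.cos(k),45+8*np.sin(k),65) for k in t],(255,0,0))
cv2.imwrite('pics/c9.png',a)
# bottle caps on the mat in w7
h=cv2.cvtColor(t7,cv2.COLOR_BGR2HSV)
m=cv2.inRange(h,(5,120,60),(20,255,255))[160:250,390:450];ys,xs=np.nonzero(m);print('amber px',xs.min()+390,xs.max()+390,ys.min()+160,ys.max()+160)
for p in [(525.1,-331.6),(436.1,-319.6)]: print(proj('top',(*p,3)),proj('top',(*p,84)),proj('top',(*p,139)))
E
```

```text
[567.3  70.7 227.2] 50.13567392343668
amber px 414 438 189 192
[422. 189.] [430.4 185.3] [436.9 182.5]
[418.6 220.4] [426.8 219. ] [433.1 217.9]
```

View pics/c9.png

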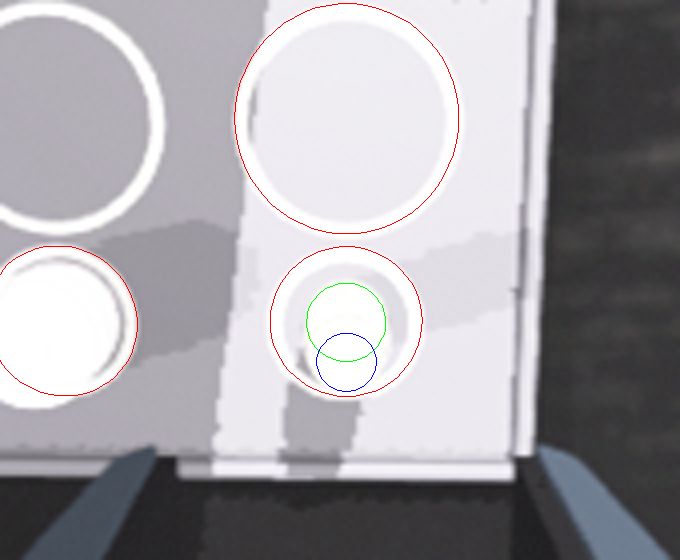

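The yellow vial stands in the middle of the back-left ring, at crop (346,325), and the rings match the overlay. Next I fetch white.

Emit:
move_arm(
  series=[
    {"tx": -0.012,"ty": -0.035,"tz": 0,"yaw": 0,"fingers": 0.06},
    {"tx": -0.024,"ty": -0.07,"tz": 0,"yaw": 0,"fingers": 0.07},
    {"tx": -0.036,"ty": -0.105,"tz": 0,"yaw": 0,"fingers": 0.076},
    {"tx": -0.048,"ty": -0.14,"tz": 0,"yaw": 0,"fingers": 0.076},
    {"tx": -0.062,"ty": -0.175,"tz": 0,"yaw": 0,"fingers": 0.076},
  ],
)

```text
time_s: 25.7
position: [505.3, -105.5, 228.2]
tcp_rot: [-0.0, 0.031, 1.0, 0.0]
force: [0.7, 0.6, -0.3]
finger_gap: 75.5
gripper_force: 0.0
```

Emit:
move_arm(
  series=[
    {"tx": -0.014,"ty": -0.038,"tz": 0,"yaw": 0,"fingers": 0.076},
    {"tx": -0.028,"ty": -0.076,"tz": 0,"yaw": 0,"fingers": 0.076},
    {"tx": -0.042,"ty": -0.114,"tz": 0,"yaw": 0,"fingers": 0.076},
    {"tx": -0.056,"ty": -0.152,"tz": 0,"yaw": 0,"fingers": 0.076},
    {"tx": -0.0695,"ty": -0.19,"tz": 0,"yaw": 0,"fingers": 0.076},
  ],
)

```text
time_s: 26.12
position: [435.2, -295.8, 228.3]
tcp_rot: [-0.0, 0.031, 1.0, 0.0]
force: [0.8, -1.5, -0.7]
finger_gap: 75.8
gripper_force: 0.0
```

Emit:
move_arm(
  series=[
    {"tx": 0,"ty": -0.02,"tz": 0,"yaw": 0,"fingers": 0.076},
    {"tx": 0,"ty": -0.0253,"tz": 0,"yaw": 0,"fingers": 0.076},
    {"tx": 0,"ty": -0.0253,"tz": 0,"yaw": 0,"fingers": 0.076},
    {"tx": 0,"ty": -0.0253,"tz": 0,"yaw": 0,"fingers": 0.076},
    {"tx": 0,"ty": -0.0253,"tz": 0,"yaw": 0,"fingers": 0.076},
  ],
)

```text
time_s: 26.53
position: [436.7, -318.1, 228.5]
tcp_rot: [-0.0, 0.031, 1.0, 0.001]
force: [-0.1, -0.6, -0.0]
finger_gap: 76.1
gripper_force: 0.0
```

```bash
python3 - <<'E'
from h import *
np.set_printoptions(precision=1,suppress=True)
f='w8.png';wsnap(f);print(manip.read_state()['position'])
im=cv2.imread('pics/'+f);h=cv2.cvtColor(im,cv2.COLOR_BGR2HSV)
# white bottle, bright non-blue blob & blue cap in the middle columns
q=wproj(f,(436.1,-319.6,131));print('cap expected',q)
w=im[int(q[1])-30:int(q[1])+15,280:365];hs=cv2.cvtColor(w,cv2.COLOR_BGR2HSV)
b=im[int(q[1])-40:int(q[1])+14:4,int(q[0])];print(b.tolist())
print(im[int(q[1]),int(q[0])-40:int(q[0])+41:4].tolist())
E
```

```text
[ 436.8 -318.   228.6]
cap expected [319.  204.4]
[[252, 252, 253], [255, 255, 255], [255, 255, 255], [255, 255, 255], [255, 255, 255], [255, 255, 255], [243, 146, 99], [255, 206, 99], [255, 196, 91], [255, 196, 89], [255, 193, 90], [255, 193, 88], [255, 192, 88], [255, 190, 86]]
[[255, 194, 90], [255, 255, 255], [255, 194, 91], [252, 149, 71], [245, 141, 82], [240, 239, 243], [239, 239, 245], [255, 193, 89], [255, 192, 90], [255, 191, 88], [255, 193, 90], [255, 193, 90], [255, 192, 89], [255, 191, 88], [246, 245, 249], [247, 246, 249], [255, 212, 178], [255, 194, 91], [255, 195, 91], [255, 237, 181], [255, 194, 91]]
```

Emit:
move_arm(
  series=[
    {"tx": -0.0006,"ty": -0.0016,"tz": -0.035,"yaw": 0,"fingers": 0.076},
    {"tx": -0.0006,"ty": -0.0016,"tz": -0.07,"yaw": 0,"fingers": 0.076},
    {"tx": -0.0006,"ty": -0.0016,"tz": -0.105,"yaw": 0,"fingers": 0.076},
    {"tx": -0.0006,"ty": -0.0016,"tz": -0.13,"yaw": 0,"fingers": 0.076},
    {"tx": -0.0006,"ty": -0.0016,"tz": -0.139,"yaw": 0,"fingers": 0.076},
  ],
)

```text
time_s: 27.0
position: [434.2, -318.2, 86.3]
tcp_rot: [-0.003, 0.03, 1.0, 0.002]
force: [-0.7, 0.2, -0.7]
finger_gap: 76.1
gripper_force: 0.0
```

Emit:
move_arm(
  series=[
    {"tx": 0,"ty": 0,"tz": -0.006,"yaw": 0,"fingers": 0.076},
    {"tx": 0,"ty": 0,"tz": -0.0105,"yaw": 0,"fingers": 0.076},
    {"tx": 0,"ty": 0,"tz": -0.0105,"yaw": 0,"fingers": 0.076},
    {"tx": 0,"ty": 0,"tz": -0.0105,"yaw": 0,"fingers": 0.066},
    {"tx": 0,"ty": 0,"tz": -0.0105,"yaw": 0,"fingers": 0.06},
  ],
)

```text
time_s: 27.42
position: [436.7, -321.7, 80.7]
tcp_rot: [0.001, 0.031, 1.0, -0.001]
force: [-0.2, -0.0, 0.0]
finger_gap: 65.6
gripper_force: 0.0
```

Emit:
move_arm(
  series=[
    {"tx": 0,"ty": 0,"tz": 0,"yaw": 0,"fingers": 0.045},
    {"tx": 0,"ty": 0,"tz": 0,"yaw": 0,"fingers": 0.045},
    {"tx": 0,"ty": 0,"tz": 0,"yaw": 0,"fingers": 0.045},
    {"tx": 0,"ty": 0,"tz": 0,"yaw": 0,"fingers": 0.045},
    {"tx": 0,"ty": 0,"tz": 0,"yaw": 0,"fingers": 0.045},
  ],
)

```text
time_s: 27.83
position: [436.4, -321.2, 80.2]
tcp_rot: [0.001, 0.031, 1.0, -0.0]
force: [-0.8, 1.8, 6.8]
finger_gap: 54.8
gripper_force: 30.0
```

Emit:
move_arm(
  series=[
    {"tx": 0,"ty": 0,"tz": 0.01,"yaw": 0,"fingers": 0.045},
    {"tx": 0,"ty": 0,"tz": 0.04,"yaw": 0,"fingers": 0.045},
    {"tx": 0,"ty": 0,"tz": 0.08,"yaw": 0,"fingers": 0.045},
    {"tx": 0,"ty": 0,"tz": 0.12,"yaw": 0,"fingers": 0.045},
    {"tx": 0,"ty": 0.01,"tz": 0.14,"yaw": 0,"fingers": 0.045},
  ],
)

```text
time_s: 28.25
position: [437.3, -313.5, 224.2]
tcp_rot: [0.003, 0.032, 0.999, -0.003]
force: [1.3, -0.5, -1.5]
finger_gap: 55.1
gripper_force: 30.0
```

Emit:
move_arm(
  series=[
    {"tx": 0,"ty": 0.025,"tz": 0,"yaw": 0,"fingers": 0.045},
    {"tx": 0,"ty": 0.055,"tz": 0,"yaw": 0,"fingers": 0.045},
    {"tx": 0.01,"ty": 0.085,"tz": 0,"yaw": 0,"fingers": 0.045},
    {"tx": 0.02,"ty": 0.12,"tz": 0,"yaw": 0,"fingers": 0.045},
    {"tx": 0.03,"ty": 0.155,"tz": 0,"yaw": 0,"fingers": 0.045},
  ],
)

```text
time_s: 28.67
position: [465.5, -155.0, 219.5]
tcp_rot: [-0.0, 0.032, 0.999, -0.0]
force: [1.3, -0.5, -2.3]
finger_gap: 55.1
gripper_force: 30.0
```

Emit:
move_arm(
  series=[
    {"tx": 0.01,"ty": 0.035,"tz": 0,"yaw": 0,"fingers": 0.045},
    {"tx": 0.02,"ty": 0.07,"tz": 0,"yaw": 0,"fingers": 0.045},
    {"tx": 0.028,"ty": 0.1,"tz": 0,"yaw": 0,"fingers": 0.045},
    {"tx": 0.034,"ty": 0.125,"tz": 0,"yaw": 0,"fingers": 0.045},
    {"tx": 0.034,"ty": 0.1413,"tz": 0,"yaw": 0,"fingers": 0.045},
  ],
)

```text
time_s: 29.08
position: [500.5, -12.5, 219.4]
tcp_rot: [0.0, 0.03, 1.0, 0.0]
force: [0.8, 0.7, -1.7]
finger_gap: 55.2
gripper_force: 30.0
```

Emit:
move_arm(
  series=[
    {"tx": 0,"ty": 0,"tz": -0.02,"yaw": 0,"fingers": 0.045},
    {"tx": 0,"ty": 0,"tz": -0.05,"yaw": 0,"fingers": 0.045},
    {"tx": 0,"ty": 0,"tz": -0.085,"yaw": 0,"fingers": 0.045},
    {"tx": 0,"ty": 0,"tz": -0.11,"yaw": 0,"fingers": 0.045},
    {"tx": 0,"ty": 0,"tz": -0.125,"yaw": 0,"fingers": 0.045},
  ],
)

```text
time_s: 29.5
position: [497.7, -14.8, 91.5]
tcp_rot: [-0.003, 0.031, 1.0, -0.0]
force: [-0.7, 0.3, -1.7]
finger_gap: 55.0
gripper_force: 30.0
```

Emit:
move_arm(
  series=[
    {"tx": 0,"ty": 0,"tz": 0,"yaw": 0,"fingers": 0.045},
    {"tx": 0,"ty": 0,"tz": 0,"yaw": 0,"fingers": 0.045},
    {"tx": 0,"ty": 0,"tz": 0,"yaw": 0,"fingers": 0.045},
    {"tx": 0,"ty": 0,"tz": 0,"yaw": 0,"fingers": 0.045},
    {"tx": 0,"ty": 0,"tz": 0,"yaw": 0,"fingers": 0.045},
  ],
)

```text
time_s: 29.92
position: [500.8, -14.9, 95.7]
tcp_rot: [0.001, 0.031, 1.0, -0.0]
force: [-0.3, 0.1, -1.5]
finger_gap: 55.0
gripper_force: 30.0
```

```bash
python3 -c "
from h import *
wsnap('w9.png')
s=manip.read_state();print(s['position'],s['finger_gap'],s['force'],s['joint_vel'].round(3))"
```

```text
[500.57366525 -14.8930416   95.44288942] 55.38264365677468 [ 1.00170641  0.26182936 -2.17925074] [ 0.001  0.004  0.008 -0.001 -0.002 -0.001]
```

Emit:
move_arm(
  series=[
    {"tx": 0,"ty": 0,"tz": -0.004,"yaw": 0,"fingers": 0.045},
    {"tx": 0,"ty": 0,"tz": -0.008,"yaw": 0,"fingers": 0.045},
    {"tx": 0,"ty": 0,"tz": -0.011,"yaw": 0,"fingers": 0.045},
    {"tx": 0,"ty": 0,"tz": -0.012,"yaw": 0,"fingers": 0.045},
    {"tx": 0,"ty": 0,"tz": -0.012,"yaw": 0,"fingers": 0.045},
  ],
)

```text
time_s: 30.38
position: [500.0, -14.6, 83.1]
tcp_rot: [0.0, 0.031, 1.0, 0.0]
force: [-1.1, 1.1, 7.6]
finger_gap: 55.3
gripper_force: 30.0
```

Emit:
move_arm(
  series=[
    {"tx": 0,"ty": 0,"tz": 0,"yaw": 0,"fingers": 0.045},
    {"tx": 0,"ty": 0,"tz": 0,"yaw": 0,"fingers": 0.045},
    {"tx": 0,"ty": 0,"tz": 0,"yaw": 0,"fingers": 0.045},
    {"tx": 0,"ty": 0,"tz": 0,"yaw": 0,"fingers": 0.045},
    {"tx": 0,"ty": 0,"tz": 0,"yaw": 0,"fingers": 0.045},
  ],
)

```text
time_s: 30.8
position: [500.0, -14.6, 83.1]
tcp_rot: [0.0, 0.031, 1.0, 0.0]
force: [-1.3, 0.3, 6.5]
finger_gap: 55.1
gripper_force: 30.0
```

Emit:
move_arm(
  series=[
    {"tx": 0,"ty": 0,"tz": 0,"yaw": 0,"fingers": 0.076},
    {"tx": 0,"ty": 0,"tz": 0,"yaw": 0,"fingers": 0.076},
    {"tx": 0,"ty": 0,"tz": 0,"yaw": 0,"fingers": 0.076},
    {"tx": 0,"ty": 0,"tz": 0.005,"yaw": 0,"fingers": 0.076},
    {"tx": 0,"ty": 0,"tz": 0.02,"yaw": 0,"fingers": 0.076},
  ],
)

```text
time_s: 31.22
position: [498.4, -14.8, 100.9]
tcp_rot: [-0.002, 0.031, 1.0, 0.0]
force: [-0.2, -0.2, -0.3]
finger_gap: 75.7
gripper_force: 0.0
```

Emit:
move_arm(
  series=[
    {"tx": 0,"ty": 0,"tz": 0.03,"yaw": 0,"fingers": 0.076},
    {"tx": 0,"ty": 0,"tz": 0.065,"yaw": 0,"fingers": 0.076},
    {"tx": 0,"ty": 0,"tz": 0.1,"yaw": 0,"fingers": 0.076},
    {"tx": 0,"ty": 0,"tz": 0.125,"yaw": 0,"fingers": 0.076},
    {"tx": 0,"ty": 0,"tz": 0.125,"yaw": 0,"fingers": 0.076},
  ],
)

```text
time_s: 31.63
position: [502.9, -15.0, 233.2]
tcp_rot: [0.006, 0.031, 0.999, -0.0]
force: [1.8, -0.6, 0.1]
finger_gap: 76.0
gripper_force: 0.0
```

Emit:
move_arm(
  series=[
    {"tx": 0,"ty": 0,"tz": 0,"yaw": 0,"fingers": 0.076},
    {"tx": 0,"ty": 0,"tz": 0,"yaw": 0,"fingers": 0.076},
    {"tx": 0,"ty": 0,"tz": 0,"yaw": 0,"fingers": 0.076},
    {"tx": 0,"ty": 0,"tz": 0,"yaw": 0,"fingers": 0.076},
    {"tx": 0,"ty": 0,"tz": 0,"yaw": 0,"fingers": 0.076},
  ],
)

```text
time_s: 32.05
position: [499.4, -14.8, 226.1]
tcp_rot: [-0.001, 0.031, 1.0, 0.0]
force: [-0.1, 0.1, 0.2]
finger_gap: 75.8
gripper_force: 0.0
```

```bash
python3 - <<'E'
from h import *
np.set_printoptions(precision=1,suppress=True)
f='w10.png';wsnap(f);print(manip.read_state()['position'])
im=cv2.imread('pics/'+f)
m=cv2.inRange(cv2.cvtColor(im,cv2.COLOR_BGR2HSV),(100,150,100),(125,255,255));m[:,:280]=0;m[:,360:]=0;m[:150]=0
c,_=cv2.findContours(m,0,1);c=max(c,key=cv2.contourArea);q,r=cv2.minEnclosingCircle(c);print('cap',q,r,wray(f,*q,131),wproj(f,(500.1,-14.9,134)), 'before', wray('w3.png',320.7,205.7,131))
E
```

```text
[499.5 -14.8 226.3]
cap (322.0, 205.1999969482422) 15.493327140808105 [498.8 -13.9 131. ] [320.9 207.7] before [499.  -14.9 131. ]
```

White is back within 1 mm of its original spot. Next I fetch amber.

Emit:
move_arm(
  series=[
    {"tx": 0.003,"ty": -0.035,"tz": 0,"yaw": 0,"fingers": 0.078},
    {"tx": 0.006,"ty": -0.07,"tz": 0,"yaw": 0,"fingers": 0.078},
    {"tx": 0.009,"ty": -0.108,"tz": 0,"yaw": 0,"fingers": 0.078},
    {"tx": 0.012,"ty": -0.146,"tz": 0,"yaw": 0,"fingers": 0.078},
    {"tx": 0.015,"ty": -0.184,"tz": 0,"yaw": 0,"fingers": 0.078},
  ],
)

```text
time_s: 32.52
position: [514.7, -200.4, 226.9]
tcp_rot: [-0.0, 0.031, 1.0, 0.0]
force: [0.5, -0.2, -0.4]
finger_gap: 77.6
gripper_force: 0.0
```

Emit:
move_arm(
  series=[
    {"tx": 0.003,"ty": -0.035,"tz": 0,"yaw": 0,"fingers": 0.078},
    {"tx": 0.006,"ty": -0.07,"tz": 0,"yaw": 0,"fingers": 0.078},
    {"tx": 0.009,"ty": -0.1,"tz": 0,"yaw": 0,"fingers": 0.078},
    {"tx": 0.0105,"ty": -0.125,"tz": 0,"yaw": 0,"fingers": 0.078},
    {"tx": 0.0105,"ty": -0.1325,"tz": 0,"yaw": 0,"fingers": 0.078},
  ],
)

```text
time_s: 32.93
position: [525.3, -335.0, 226.2]
tcp_rot: [-0.0, 0.033, 0.999, -0.0]
force: [-0.2, -0.3, -0.1]
finger_gap: 77.8
gripper_force: 0.0
```

Emit:
move_arm(
  series=[
    {"tx": 0,"ty": 0,"tz": 0,"yaw": 0,"fingers": 0.078},
    {"tx": 0,"ty": 0,"tz": 0,"yaw": 0,"fingers": 0.078},
    {"tx": 0,"ty": 0,"tz": 0,"yaw": 0,"fingers": 0.078},
    {"tx": 0,"ty": 0,"tz": 0,"yaw": 0,"fingers": 0.078},
    {"tx": 0,"ty": 0,"tz": 0,"yaw": 0,"fingers": 0.078},
  ],
)

```text
time_s: 33.35
position: [525.5, -330.0, 227.6]
tcp_rot: [0.0, 0.031, 1.0, 0.0]
force: [0.3, 0.1, -0.3]
finger_gap: 78.2
gripper_force: 0.0
```

```bash
python3 - <<'E'
from h import *
np.set_printoptions(precision=1,suppress=True)
f='w11.png';wsnap(f);print(manip.read_state()['position'])
im=cv2.imread('pics/'+f);print('expected cap',wproj(f,(525.1,-331.6,139)))
m=cv2.inRange(im.max(2),0,95);m[:,:270]=0;m[:,370:]=0;m[:170]=0;m[238:]=0
for c in cv2.findContours(m,0,1)[0]:
    if cv2.contourArea(c)>200: q,r=cv2.minEnclosingCircle(c);print(q,r,wray(f,*q,139))
E
```

```text
[ 525.5 -330.2  227.6]
expected cap [319.  207.3]
(319.5, 203.5) 59.77049255371094 [ 521.8 -330.9  139. ]
```

Emit:
move_arm(
  series=[
    {"tx": 0,"ty": -0.0005,"tz": -0.035,"yaw": 0,"fingers": 0.078},
    {"tx": 0,"ty": -0.0005,"tz": -0.07,"yaw": 0,"fingers": 0.078},
    {"tx": 0,"ty": -0.0005,"tz": -0.1,"yaw": 0,"fingers": 0.078},
    {"tx": 0,"ty": -0.0005,"tz": -0.12,"yaw": 0,"fingers": 0.078},
    {"tx": 0,"ty": -0.0005,"tz": -0.13,"yaw": 0,"fingers": 0.078},
  ],
)

```text
time_s: 33.82
position: [523.9, -330.2, 94.3]
tcp_rot: [-0.002, 0.031, 1.0, 0.001]
force: [-0.1, 0.2, -0.1]
finger_gap: 78.1
gripper_force: 0.0
```

Emit:
move_arm(
  series=[
    {"tx": 0,"ty": 0,"tz": -0.006,"yaw": 0,"fingers": 0.078},
    {"tx": 0,"ty": 0,"tz": -0.0105,"yaw": 0,"fingers": 0.078},
    {"tx": 0,"ty": 0,"tz": -0.0105,"yaw": 0,"fingers": 0.078},
    {"tx": 0,"ty": 0,"tz": -0.0105,"yaw": 0,"fingers": 0.07},
    {"tx": 0,"ty": 0,"tz": -0.0105,"yaw": 0,"fingers": 0.064},
  ],
)

```text
time_s: 34.23
position: [526.1, -332.3, 88.2]
tcp_rot: [0.001, 0.031, 1.0, -0.001]
force: [0.4, -0.6, 0.1]
finger_gap: 67.7
gripper_force: 0.0
```

Emit:
move_arm(
  series=[
    {"tx": 0,"ty": 0,"tz": 0,"yaw": 0,"fingers": 0.05},
    {"tx": 0,"ty": 0,"tz": 0,"yaw": 0,"fingers": 0.05},
    {"tx": 0,"ty": 0,"tz": 0,"yaw": 0,"fingers": 0.05},
    {"tx": 0,"ty": 0,"tz": 0,"yaw": 0,"fingers": 0.05},
    {"tx": 0,"ty": 0,"tz": 0,"yaw": 0,"fingers": 0.05},
  ],
)

```text
time_s: 34.65
position: [525.9, -332.0, 87.8]
tcp_rot: [0.001, 0.031, 1.0, -0.0]
force: [0.1, 1.0, 5.5]
finger_gap: 58.6
gripper_force: 30.0
```

Emit:
move_arm(
  series=[
    {"tx": 0,"ty": 0,"tz": 0.01,"yaw": 0,"fingers": 0.05},
    {"tx": 0,"ty": 0,"tz": 0.045,"yaw": 0,"fingers": 0.05},
    {"tx": 0,"ty": 0,"tz": 0.085,"yaw": 0,"fingers": 0.05},
    {"tx": 0,"ty": 0,"tz": 0.125,"yaw": 0,"fingers": 0.05},
    {"tx": 0,"ty": 0,"tz": 0.16,"yaw": 0,"fingers": 0.05},
  ],
)

```text
time_s: 35.07
position: [524.9, -331.8, 248.9]
tcp_rot: [-0.0, 0.031, 1.0, -0.0]
force: [1.4, -0.5, -2.9]
finger_gap: 58.6
gripper_force: 30.0
```

Emit:
move_arm(
  series=[
    {"tx": 0,"ty": 0.01,"tz": 0.005,"yaw": 0,"fingers": 0.05},
    {"tx": 0,"ty": 0.035,"tz": 0.005,"yaw": 0,"fingers": 0.05},
    {"tx": -0.002,"ty": 0.065,"tz": 0.005,"yaw": 0,"fingers": 0.05},
    {"tx": -0.004,"ty": 0.1,"tz": 0.005,"yaw": 0,"fingers": 0.05},
    {"tx": -0.006,"ty": 0.136,"tz": 0.005,"yaw": 0,"fingers": 0.05},
  ],
)

```text
time_s: 35.48
position: [518.0, -194.4, 250.3]
tcp_rot: [-0.002, 0.032, 0.999, 0.001]
force: [0.8, 0.2, -3.2]
finger_gap: 58.6
gripper_force: 30.0
```

Emit:
move_arm(
  series=[
    {"tx": -0.002,"ty": 0.036,"tz": 0,"yaw": 0,"fingers": 0.05},
    {"tx": -0.004,"ty": 0.072,"tz": 0,"yaw": 0,"fingers": 0.05},
    {"tx": -0.006,"ty": 0.108,"tz": 0,"yaw": 0,"fingers": 0.05},
    {"tx": -0.008,"ty": 0.144,"tz": 0,"yaw": 0,"fingers": 0.05},
    {"tx": -0.01,"ty": 0.18,"tz": 0,"yaw": 0,"fingers": 0.05},
  ],
)

```text
time_s: 35.9
position: [507.8, -14.0, 250.6]
tcp_rot: [-0.001, 0.031, 1.0, 0.0]
force: [-0.3, 1.0, -2.9]
finger_gap: 58.6
gripper_force: 30.0
```

Emit:
move_arm(
  series=[
    {"tx": -0.003,"ty": 0.03,"tz": 0,"yaw": 0,"fingers": 0.05},
    {"tx": -0.003,"ty": 0.06,"tz": 0,"yaw": 0,"fingers": 0.05},
    {"tx": -0.003,"ty": 0.08,"tz": 0,"yaw": 0,"fingers": 0.05},
    {"tx": -0.003,"ty": 0.0909,"tz": 0,"yaw": 0,"fingers": 0.05},
    {"tx": -0.003,"ty": 0.0909,"tz": 0,"yaw": 0,"fingers": 0.05},
  ],
)

```text
time_s: 36.32
position: [505.5, 76.8, 250.8]
tcp_rot: [-0.001, 0.03, 1.0, 0.0]
force: [0.2, -1.0, -3.3]
finger_gap: 58.7
gripper_force: 30.0
```

Emit:
move_arm(
  series=[
    {"tx": 0,"ty": 0,"tz": -0.02,"yaw": 0,"fingers": 0.05},
    {"tx": 0,"ty": 0,"tz": -0.05,"yaw": 0,"fingers": 0.05},
    {"tx": 0,"ty": 0,"tz": -0.085,"yaw": 0,"fingers": 0.05},
    {"tx": 0,"ty": 0,"tz": -0.12,"yaw": 0,"fingers": 0.05},
    {"tx": 0,"ty": 0,"tz": -0.145,"yaw": 0,"fingers": 0.05},
  ],
)

```text
time_s: 36.73
position: [504.5, 73.4, 103.8]
tcp_rot: [-0.002, 0.032, 0.999, -0.001]
force: [-0.5, -0.5, -3.6]
finger_gap: 58.4
gripper_force: 30.0
```

Emit:
move_arm(
  series=[
    {"tx": 0,"ty": 0,"tz": 0,"yaw": 0,"fingers": 0.05},
    {"tx": 0,"ty": 0,"tz": 0,"yaw": 0,"fingers": 0.05},
    {"tx": 0,"ty": 0,"tz": 0,"yaw": 0,"fingers": 0.05},
    {"tx": 0,"ty": 0,"tz": 0,"yaw": 0,"fingers": 0.05},
    {"tx": 0,"ty": 0,"tz": 0,"yaw": 0,"fingers": 0.05},
  ],
)

```text
time_s: 37.15
position: [507.7, 75.0, 108.7]
tcp_rot: [0.002, 0.031, 1.0, 0.0]
force: [-0.5, -0.6, -3.3]
finger_gap: 58.4
gripper_force: 30.0
```

```bash
python3 -c "
from h import *
wsnap('w12.png')
s=manip.read_state();print(s['position'],s['finger_gap'],s['force'],s['joint_vel'].round(3))"
```

```text
[507.42329816  75.06939204 108.41591121] 58.69949773052087 [ 0.39884925  0.06973956 -3.10494711] [ 0.003  0.005  0.009  0.    -0.003  0.001]
```

Down 17.4 to z 90.8.

Emit:
move_arm(
  series=[
    {"tx": -0.0003,"ty": 0,"tz": -0.005,"yaw": 0,"fingers": 0.05},
    {"tx": -0.0003,"ty": 0,"tz": -0.01,"yaw": 0,"fingers": 0.05},
    {"tx": -0.0003,"ty": 0,"tz": -0.013,"yaw": 0,"fingers": 0.05},
    {"tx": -0.0003,"ty": 0,"tz": -0.015,"yaw": 0,"fingers": 0.05},
    {"tx": -0.0003,"ty": 0,"tz": -0.015,"yaw": 0,"fingers": 0.05},
  ],
)

```text
time_s: 37.62
position: [505.7, 75.1, 91.2]
tcp_rot: [-0.001, 0.031, 1.0, -0.0]
force: [0.0, -0.5, -2.4]
finger_gap: 58.7
gripper_force: 30.0
```

Emit:
move_arm(
  series=[
    {"tx": 0,"ty": 0,"tz": -0.001,"yaw": 0,"fingers": 0.05},
    {"tx": 0,"ty": 0,"tz": -0.0022,"yaw": 0,"fingers": 0.05},
    {"tx": 0,"ty": 0,"tz": -0.0022,"yaw": 0,"fingers": 0.05},
    {"tx": 0,"ty": 0,"tz": -0.0022,"yaw": 0,"fingers": 0.05},
    {"tx": 0,"ty": 0,"tz": -0.0022,"yaw": 0,"fingers": 0.05},
  ],
)

```text
time_s: 38.03
position: [506.3, 75.1, 90.9]
tcp_rot: [0.0, 0.031, 1.0, 0.0]
force: [-2.1, -0.2, 6.8]
finger_gap: 58.7
gripper_force: 30.0
```

Contact; release (opening limited beside the white bottle) and rise.

Emit:
move_arm(
  series=[
    {"tx": 0,"ty": 0,"tz": 0,"yaw": 0,"fingers": 0.075},
    {"tx": 0,"ty": 0,"tz": 0,"yaw": 0,"fingers": 0.075},
    {"tx": 0,"ty": 0,"tz": 0,"yaw": 0,"fingers": 0.075},
    {"tx": 0,"ty": 0,"tz": 0.005,"yaw": 0,"fingers": 0.075},
    {"tx": 0,"ty": 0,"tz": 0.02,"yaw": 0,"fingers": 0.075},
  ],
)

```text
time_s: 38.45
position: [504.8, 74.9, 108.3]
tcp_rot: [-0.002, 0.031, 1.0, -0.0]
force: [0.8, 0.8, -0.5]
finger_gap: 74.6
gripper_force: 0.0
```

Emit:
move_arm(
  series=[
    {"tx": 0,"ty": 0,"tz": 0.03,"yaw": 0,"fingers": 0.075},
    {"tx": 0,"ty": 0,"tz": 0.065,"yaw": 0,"fingers": 0.075},
    {"tx": 0,"ty": 0,"tz": 0.1,"yaw": 0,"fingers": 0.075},
    {"tx": 0,"ty": 0,"tz": 0.14,"yaw": 0,"fingers": 0.075},
    {"tx": 0,"ty": 0,"tz": 0.17,"yaw": 0,"fingers": 0.075},
  ],
)

```text
time_s: 38.87
position: [506.5, 75.1, 283.2]
tcp_rot: [0.002, 0.031, 1.0, 0.0]
force: [1.9, -0.4, -0.9]
finger_gap: 75.1
gripper_force: 0.0
```

Emit:
move_arm(
  series=[
    {"tx": 0,"ty": 0.02,"tz": 0.03,"yaw": 0,"fingers": 0.075},
    {"tx": 0,"ty": 0.02,"tz": 0.047,"yaw": 0,"fingers": 0.075},
    {"tx": 0,"ty": 0.02,"tz": 0.047,"yaw": 0,"fingers": 0.075},
    {"tx": 0,"ty": 0.02,"tz": 0.047,"yaw": 0,"fingers": 0.075},
    {"tx": 0,"ty": 0.02,"tz": 0.047,"yaw": 0,"fingers": 0.075},
  ],
)

```text
time_s: 39.28
position: [505.4, 94.8, 325.3]
tcp_rot: [-0.001, 0.031, 1.0, -0.0]
force: [0.5, 0.3, -0.4]
finger_gap: 75.0
gripper_force: 0.0
```

```bash
python3 - <<'E'
from h import *
np.set_printoptions(precision=1,suppress=True)
f='w13.png';wsnap(f);snap('scene','s13.png');print(manip.read_state()['position'])
def m(f):
    im=cv2.imread('pics/'+f);h=cv2.cvtColor(im,cv2.COLOR_BGR2HSV)
    b=cv2.inRange(h,(100,150,100),(125,255,255));b[:,:180]=0;b[:,400:]=0
    c=max(cv2.findContours(b,0,1)[0],key=cv2.contourArea);q,_=cv2.minEnclosingCircle(c);print(f,'white',wray(f,*q,134)[:2])
    g=wproj(f,(505,75,142)).astype(int);k=cv2.inRange(im.max(2),0,110);k2=np.zeros_like(k);cv2.circle(k2,tuple(int(v) for v in g),22,255,-1);k&=k2
    c=max(cv2.findContours(k,0,1)[0],key=cv2.contourArea);q,r=cv2.minEnclosingCircle(c);print('amber',r,wray(f,*q,142)[:2])
    for n,p in dict(pad=(439.2,224,63),BL=(567.9,70.9,65)).items(): u=wproj(f,p).astype(int);print(n,u,im[u[1],u[0]])
    g=cv2.inRange(h,(45,100,80),(80,255,255));c=max(cv2.findContours(g,0,1)[0],key=cv2.contourArea);print('pad area',cv2.contourArea(c))
m('w1.png');m('w13.png')
a,b=[cv2.imread('pics/'+n).astype(int) for n in('scene0.png','s13.png')];d=np.abs(a-b).max(2)
for n,(x0,x1,y0,y1) in dict(bottles=(275,345,160,228),weigh=(340,352,190,215),bigweigh=(345,412,200,268),mat=(418,515,236,305)).items(): print(n,(d[y0:y1,x0:x1]>50).mean())
E
```

```text
[505.4  94.7 324.9]
w1.png white [498.2 -14.3]
amber 16.355304718017578 [504.7  74.4]
pad [416 120] [255 255 255]
BL [309 219] [242 245 248]
pad area 1744.0
w13.png white [499.2 -11.8]
amber 16.493980407714844 [505.   76.4]
pad [414 119] [255 255 255]
BL [307 218] [244 247 250]
pad area 1711.0
bottles 0.05546218487394958
weigh 0.0
bigweigh 0.026777875329236173
mat 0.0
```

```bash
python3 - <<'E'
from h import *
b=cv2.imread('pics/s13.png');a=cv2.imread('pics/scene0.png')
ok=[]
for n,p in dict(pink=(439,224,4),yellow=(568,71,6)).items():
    for z in (15,30,55): u=proj('scene',(p[0],p[1],p[2]+z)).astype(int);print(n,z,u,a[u[1],u[0]],b[u[1],u[0]])
    ok.append(b[u[1],u[0]].min()>120)
print(ok)
if all(ok): print(manip.finish_job())
E
```

```text
pink 15 [220 203] [ 82 151  55] [223 226 230]
pink 30 [220 197] [46 47 46] [225 219 238]
pink 55 [219 187] [21 22 20] [248 251 253]
yellow 15 [307 196] [231 226 241] [232 245 247]
yellow 30 [307 190] [235 228 245] [235 248 250]
yellow 55 [307 180] [164 170 175] [180 189 193]
[np.True_, np.True_]
the job is handed in; nothing more can be done
None
```

The job is handed in at about 39 s of the 134 s allowed: pink vial on the green pad, yellow vial on the back-left ring, and both bottles back on their own rings to within about 2 mm by the cameras. The weighing bottle was not touched. The hand-in returned no verdict.

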